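# Swap the altar lights and snap their pedestals shut

### The job

The blue and the yellow altar light stand on each other's pedestals: swap them, so that each stands upright in the middle of the pedestal with the ring of its own colour. Then take the orange pliers by the handles and squeeze the brass clip on the front of every pedestal (also those with white lights) until it snaps shut, pressing the clips only with the pliers, and lay the pliers flat back on the black mat. Leave the red block and the green-lidded tin where they are.

Things in the scene. Friction and masses are not known exactly. Their poses are not given: they have to be found in the camera images.
- ped_blue_top (a point): The blue-ringed pedestal: upright aluminium cylinder, 64 mm wide, 85 mm tall, snap clip on its front. Fixed to the counter. This point: centre of its flat top. Own x points from its front to its back (roughly away from the robot), y to the left, z up.
- clip_blue (a joint): Brass clip of that pedestal: two ears from the pedestal forward to 64 mm from its axis, 49-75 mm above the counter, 5 mm thick, outer faces at y = -12 and +12 mm (open). The -y ear is fixed, the +y ear slides to it. Value: its travel, m; 0 open, 0.006 shut. A ratchet: takes 6 N to move and stays where it is left; clicked shut from 0.0045.
- ped_yellow_top (a point): The yellow-ringed pedestal: upright aluminium cylinder, 64 mm wide, 85 mm tall, snap clip on its front. Fixed to the counter. This point: centre of its flat top. Own x points from its front to its back (roughly away from the robot), y to the left, z up.
- clip_yellow (a joint): Brass clip of that pedestal: two ears from the pedestal forward to 64 mm from its axis, 49-75 mm above the counter, 5 mm thick, outer faces at y = -12 and +12 mm (open). The -y ear is fixed, the +y ear slides to it. Value: its travel, m; 0 open, 0.006 shut. A ratchet: takes 6 N to move and stays where it is left; clicked shut from 0.0045.
- ped_1_top (a point): A grey-ringed pedestal: upright aluminium cylinder, 64 mm wide, 85 mm tall, snap clip on its front. A white light 44 mm wide and 60 mm tall is fixed on its top; it stands loose, 2.5 kg; may be absent. This point: centre of its flat top. Own x points from its front to its back (roughly away from the robot), y to the left, z up.
- clip_1 (a joint): Brass clip of that pedestal: two ears from the pedestal forward to 64 mm from its axis, 49-75 mm above the counter, 5 mm thick, outer faces at y = -12 and +12 mm (open). The -y ear is fixed, the +y ear slides to it. Value: its travel, m; 0 open, 0.006 shut. A ratchet: takes 6 N to move and stays where it is left; clicked shut from 0.0045.
- ped_2_top (a point): A grey-ringed pedestal: upright aluminium cylinder, 64 mm wide, 85 mm tall, snap clip on its front. A white light 44 mm wide and 60 mm tall is fixed on its top; it stands loose, 2.5 kg; may be absent. This point: centre of its flat top. Own x points from its front to its back (roughly away from the robot), y to the left, z up.
- clip_2 (a joint): Brass clip of that pedestal: two ears from the pedestal forward to 64 mm from its axis, 49-75 mm above the counter, 5 mm thick, outer faces at y = -12 and +12 mm (open). The -y ear is fixed, the +y ear slides to it. Value: its travel, m; 0 open, 0.006 shut. A ratchet: takes 6 N to move and stays where it is left; clicked shut from 0.0045.
- ped_3_top (a point): A grey-ringed pedestal: upright aluminium cylinder, 64 mm wide, 85 mm tall, snap clip on its front. A white light 44 mm wide and 60 mm tall is fixed on its top; it stands loose, 2.5 kg; may be absent. This point: centre of its flat top. Own x points from its front to its back (roughly away from the robot), y to the left, z up.
- clip_3 (a joint): Brass clip of that pedestal: two ears from the pedestal forward to 64 mm from its axis, 49-75 mm above the counter, 5 mm thick, outer faces at y = -12 and +12 mm (open). The -y ear is fixed, the +y ear slides to it. Value: its travel, m; 0 open, 0.006 shut. A ratchet: takes 6 N to move and stays where it is left; clicked shut from 0.0045.
- light_blue_mid (a point): Middle (half-way up) of the loose blue altar light: an upright cylinder 44 mm in diameter, 60 mm tall (a small flame shape of 16 mm on top), 0.18 kg; at the start it stands on the yellow-ringed pedestal. z up.
- light_yellow_mid (a point): Middle (half-way up) of the loose yellow altar light: an upright cylinder 44 mm in diameter, 60 mm tall (a small flame shape of 16 mm on top), 0.18 kg; at the start it stands on the blue-ringed pedestal. z up.
- pliers_pivot (a point): Pivot of the orange-handled pliers, half-way up their 26 mm thickness. They lie flat; x points from handles to jaws, z up (axes of the half with the -y handle; when closed by q the middle line is turned +q/2 from x). Handles: 35 to 120 mm behind the pivot, 26 mm tall, 12 mm thick, 66 mm over their outer faces when open; grip both together from above, 75 mm behind the pivot.
- pliers_mid (a point): Middle of the pliers' length (190 mm), 26 mm behind the pivot, same axes; 0.16 kg. Jaws: two straight beams to 70 mm ahead of the pivot, 18 mm tall at mid thickness, inner faces 39 mm apart when open.
- pliers_hinge (a joint): Closing angle q of the pliers, rad: 0 open (a spring opens them), 0.40 closed. The jaw gap 60 mm ahead of the pivot shrinks by 60 mm per rad, the width over the handles 75 mm behind it by 75 mm per rad. Squeezing the handles takes 9 N at 0, 14 N at 0.4, plus the clip's resistance.
- mat_mid (a point): Centre of the top of the black rubber tool mat, 240 mm (own x) by 130 mm (own y), 2 mm thick, fixed to the counter; the pliers start on it.
- coaster_mid (a point): Centre of the top of a cork coaster, 90 mm across, 3 mm thick, fixed to the counter: an empty place to park a light meanwhile.
- tin: A flat green-lidded tin, 60 x 45 x 22 mm; a bystander to be left where it is. Origin: centre of its underside.
- block: A red rubber cleaning block, 70 x 40 x 28 mm; a bystander to be left where it is. Origin: centre of its underside.

How it is judged:
On the way, in this order (a step that is already met when the one before it is completed fails the run):
1. both lights stand, let go, on the pedestals of their own colours (horizontal distance between light_blue_mid and ped_blue_top below 0.012 m and z of light_blue_mid in the frame of ped_blue_top between 0.025 and 0.036 m and angle between each of light_blue_mid, light_yellow_mid's own z axis and vertical below 0.1 rad and horizontal distance between light_yellow_mid and ped_yellow_top below 0.012 m and z of light_yellow_mid in the frame of ped_yellow_top between 0.025 and 0.036 m and contact force between the fingers and light_blue below 0.05 N and contact force between the fingers and light_yellow below 0.05 N), for 0.3 s.
2. every clip is snapped shut (value of joint each of clip_blue, clip_yellow, clip_1, clip_2, clip_3 above 0.0045 m), for 0.2 s.
At the end, for the whole second after the job is handed in: Each light stands upright within 12 mm of the centre of its own pedestal's top, every clip present is shut (past 4.5 mm of its 6 mm), and the pliers lie flat, released and at rest on the mat, their middle within 45 mm of its centre (all of step 2 and horizontal distance between light_blue_mid and ped_blue_top below 0.012 m and z of light_blue_mid in the frame of ped_blue_top between 0.025 and 0.036 m and angle between each of light_blue_mid, light_yellow_mid, pliers_mid's own z axis and vertical below 0.1 rad and horizontal distance between light_yellow_mid and ped_yellow_top below 0.012 m and z of light_yellow_mid in the frame of ped_yellow_top between 0.025 and 0.036 m and horizontal distance between pliers_mid and mat_mid below 0.045 m and z of pliers_mid in the frame of mat_mid below 0.018 m and linear speed of pliers below 0.02 m/s and contact force between the fingers and pliers below 0.05 N); the robot touches nothing.
It fails at once if a clip is pressed by the gripper or arm itself instead of with the pliers (contact force between any of the fingers, the arm and clip_blue above 2 N or contact force between any of the fingers, the arm and clip_yellow above 2 N or contact force between any of the fingers, the arm and clip_1 above 2 N or contact force between any of the fingers, the arm and clip_2 above 2 N or contact force between any of the fingers, the arm and clip_3 above 2 N).
It fails at once if the clip of the blue- or yellow-ringed pedestal is snapped shut while its own light is not yet on it ((value of joint clip_blue above 0.0045 m and horizontal distance between light_blue_mid and ped_blue_top above 0.04 m) or (value of joint clip_yellow above 0.0045 m and horizontal distance between light_yellow_mid and ped_yellow_top above 0.04 m)).
It fails at once if the red block or the green-lidded tin is pushed more than 3 cm or tipped (distance of any of tin, block from where it was at the start of the episode above 0.03 m or angle between any of tin, block's own z axis and vertical above 0.5 rad).
It fails at once if a light is tipped over (angle between any of light_blue_mid, light_yellow_mid's own z axis and vertical above 0.8 rad).
It fails at once if a grey-ringed pedestal is pushed more than 3 cm or tipped (distance of any of ped_1_top, ped_2_top, ped_3_top from where it was at the start of the episode above 0.03 m or angle between any of ped_1_top, ped_2_top, ped_3_top's own z axis and vertical above 0.4 rad).
Of ped_1, ped_2, ped_3 only 1 to 3 are there at a start; the rules pass over those that are not, and their reading is None.
At some moment in a run one of pliers may be knocked a few centimetres aside while the robot is not near it.
It also fails if it takes over 208 s, if anything falls off the work surface, if the arm or the gripper's body presses on something with over 40 N, if the wrist force passes 120 N, or if a joint passes its speed limit or range.

### The arm

A 6-joint arm with a two-finger parallel gripper is mounted at the origin on the work surface. World frame = base frame: x ahead of the robot, y to its left, z up, the work surface at z = 0. Lengths are in m, angles in rad, forces in N, time in s.
With the tool pointing down it reaches from about 0.25 to 0.725 m from the base axis. Payload 4 kg.
Tool frame: the origin (TCP) lies midway between the tips of the shut fingers; the grasp point (between the pads) lies 19 mm behind it (bot.grasp_offset is the distance from the TCP to the grasp point, in m); z points along the fingers, y is the direction in which the jaws open and shut (so a half turn about z gives the same grasp; the last joint's range is limited). The gripper opens to 85 mm and grips with 20 to 120 N. Pads are 22 mm wide; open, the fingers measure 114 mm over their backs; the gripper's body (76 mm by 85 mm) begins 54 mm behind the grasp point. The pads swing forward as they close: fully open they stand 13 mm farther back than shut.
Start: joints at [1.102, 0.241, 0.005, 1.335, 0, 1.571], TCP at [0.226, 0.446, 0.231] pointing down, gripper open.
Joint ranges: [-2.72, 2.72], [-1.05, 1.87], [-1.09, 1.28], [-1.99, 2.15], [-1.42, 1.44], [-3.14, 3.14]. Speed limits (rad/s): [2.79, 2.79, 3.14, 3.14, 3.14, 3.14].

### API

Orientations are given as a unit quaternion [x, y, z, w].
In Python, from workcell import sensors, optics, bot gives the robot as it stands.
- The arm moves only by the tool apply_moves, never from a script. Its argument "plan" is one flat list of numbers, 6 for each row, row after row: the shift along the tool's x, y, z in m, then the turn, a rotation vector about the tool's x, y, z in rad. In form: [tx, ty, tz, ax, ay, az, tx, ty, tz, ax, ay, az, ...]. A call has 1 to 12 rows; each row is the pose to reach, as a shift and turn from the pose commanded when the call began, along the tool's axes at that moment; what a row does not reach only later rows make up. A row lasts 1/12 s, in which the tool goes at most 41.7 mm and 7.16 degrees, less where a joint would pass 70% of its speed; a pose out of reach is approached as far as the arm can. A call with a gripper value outside its range is refused whole. "grip" is the finger opening in m, from 0 to 0.0854, set as the call begins (left out, the last holds). The fingers move at their own pace and stop on an object; the grip force is fixed at half the most. Time passes only in rows, so rows that repeat a pose let the fingers close. It gives the time, the measured TCP pose, the force and the opening at its end, in the units of the state.
- sensors.get_obs(): the state, without advancing time (a new reading comes with each control period).
- optics.camera(name): name is "scene" or "side" or "wrist"; returns a dict with "pixels" (400x640x3 uint8, red, green, blue), "fx", "fy", "cx", "cy" (pixels), "pose" (4x4, takes a point from camera to world coordinates); the wrist camera has in their place "tool_from_camera" (4x4, takes a point from camera to tool coordinates, whose origin is the TCP and whose axes are the flange's). Camera axes: x right, y up, looking along -z (the intrinsics and any distortion apply to the point x, -y, -z); pixel columns grow to the right and rows downward; lengths in m; the calibration is good to about 2 mm. The wrist camera is an equidistant fisheye: a pixel r from the principal point sees the ray r / f radians off the axis. A picture is of the moment at which its call begins: read the wrist's pose just before it. There is no depth.
- bot.job_done(): hands the job in, once; it reports no verdict.
The state is a dict: "clock": time; "joint_pos": joint angles; "joint_vel": joint speeds; "tau": joint torques, N m; "eef_pos": TCP position; "tool_rot": TCP orientation; "ft_force": force on the tool from outside, world axes, zero at the start; "ft_torque": the same for the moment, N m; "grip_width": finger opening in m.
Only numpy, scipy, OpenCV 4.12 (cv2) and the standard library are available. Lean on these libraries where they do the work, as an engineer would, in place of code of your own. Each camera call takes 0.05 s, during which the arm holds its last target.

## Working session

There is one attempt and no reset: what is moved stays moved. The work goes in short steps, Python scripts to look and compute and a tool call to move; the robot and the scene stay as the last step left them, time stands still between calls to the robot, and variables do not carry over. Pictures are saved under pics/ and viewed, and the job is handed in when it is done.

Besides the shell and the picture viewer there is one more tool, called as name(argument=value, ...) on one line, values as JSON. apply_moves: Moves the arm, as the interface text tells. Its arguments: {"type":"object","properties":{"plan":{"type":"array","items":{"type":"number"}},"grip":{"type":"number"}},"required":["plan"]}

```bash
ls; mkdir -p pics; python3 - <<'E'
from workcell import sensors, optics, bot
import cv2
o=sensors.get_obs();print(o)
for n in ["scene","side","wrist"]:
    c=optics.camera(n)
    cv2.imwrite(f"pics/{n}0.png",c["pixels"][:,:,::-1])
    print(n,{k:v for k,v in c.items() if k!="pixels"})
E
```

```text
pics
{'clock': 0.0, 'joint_pos': array([ 1.10199036e+00,  2.41371799e-01,  3.72331125e-03,  1.33519601e+00,
       -7.55806094e-06,  1.57082307e+00]), 'joint_vel': array([-0.00171651, -0.00094223,  0.00134595, -0.00066173,  0.00165151,
        0.00033524]), 'tau': array([ 7.60278017e-04, -3.72316504e+01,  2.52409297e+01,  1.69951678e-02,
        1.50840629e-04, -9.31045832e-06]), 'eef_pos': array([0.22562771, 0.44549038, 0.23043317]), 'tool_rot': array([ 2.32275216e-01,  9.72649564e-01, -9.96962506e-04, -2.34167866e-04]), 'ft_force': array([ 0.56872206, -1.10250405,  0.80071888]), 'ft_torque': array([-0.01287124,  0.01900066,  0.0357618 ]), 'grip_width': 0.08517019891672978}
scene {'fx': 395.6813318193419, 'fy': 395.6813318193419, 'cx': 317.22778780940354, 'cy': 202.5747236603152, 'pose': array([[-6.23122283e-01, -6.17312207e-01,  4.80254370e-01,
         1.01005745e+00],
       [ 7.82124105e-01, -4.92372877e-01,  3.81904220e-01,
         3.47819523e-01],
       [ 7.10089009e-04,  6.13591549e-01,  7.89623269e-01,
         8.14456217e-01],
       [ 0.00000000e+00,  0.00000000e+00,  0.
[... 174 characters left out ...]
0954,  0.03022621, -0.07652316,  0.48611485],
       [-0.0796064 , -0.58926579,  0.80400787,  0.70695511],
       [-0.02079037,  0.80737365,  0.58967411,  0.61379117],
       [ 0.        ,  0.        ,  0.        ,  1.        ]])}
wrist {'fx': 309.70691628693146, 'fy': 309.70691628693146, 'cx': 315.66823990769, 'cy': 205.64514773723837, 'tool_from_camera': array([[-1.68516127e-03,  9.66019880e-01,  2.58462282e-01,
         6.53149753e-02],
       [ 9.99998266e-01,  1.42296426e-03,  1.20151603e-03,
         5.18557791e-04],
       [ 7.92905785e-04,  2.58463858e-01, -9.66020603e-01,
        -1.43167260e-01],
       [ 0.00000000e+00,  0.00000000e+00,  0.00000000e+00,
         1.00000000e+00]])}
```

View pics/scene0.png

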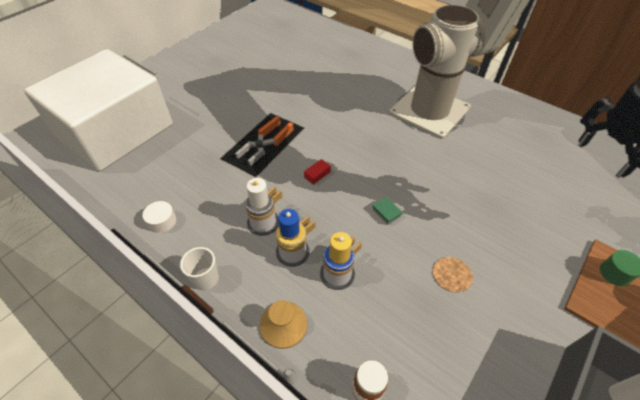

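View pics/side0.png

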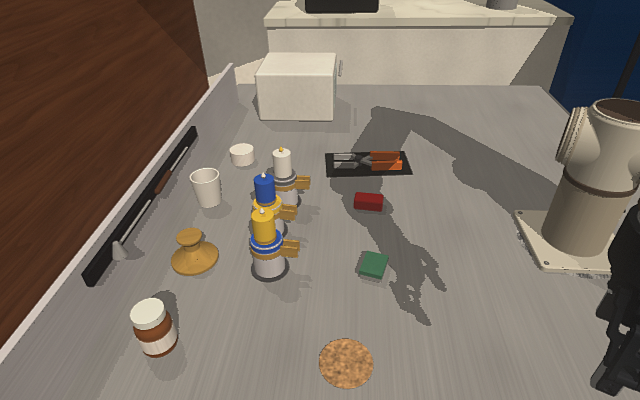

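View pics/wrist0.png

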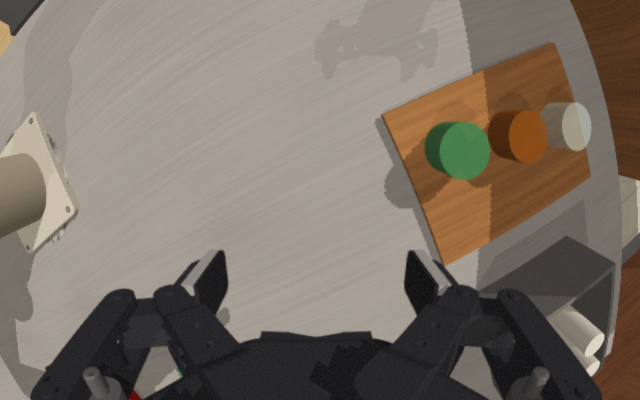

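```bash
cat > h.py <<'E'
import numpy as np, cv2
from scipy.spatial.transform import Rotation as R
from workcell import sensors, optics, bot
def ray(c,u,v,T=None):
    if 'pose' in c:
        d=np.array([(u-c['cx'])/c['fx'],-(v-c['cy'])/c['fy'],-1.]);P=c['pose']
    else:
        a=np.array([u-c['cx'],v-c['cy']])/c['fx'];r=np.hypot(*a)
        s=np.sin(r)/max(r,1e-9)
        d=np.array([a[0]*s,-a[1]*s,-np.cos(r)]);P=T@c['tool_from_camera']
    return P[:3,3],P[:3,:3]@d
def plane(c,u,v,z,T=None):
    o,d=ray(c,u,v,T);return o+d*(z-o[2])/d[2]
def proj(c,p,T=None):
    P=c['pose'] if 'pose' in c else T@c['tool_from_camera']
    q=P[:3,:3].T@(np.asarray(p,float)-P[:3,3])
    x,y,z=q[0],-q[1],-q[2]
    if 'pose' in c: return np.array([c['cx']+c['fx']*x/z,c['cy']+c['fy']*y/z])
    h=np.hypot(x,y);t=np.arctan2(h,z)
    return np.array([c['cx']+c['fx']*t*x/h,c['cy']+c['fx']*t*y/h])
def toolT(o=None):
    o=o or sensors.get_obs();T=np.eye(4);T[:3,:3]=R.from_quat(o['tool_rot']).as_matrix();T[:3,3]=o['eef_pos'];return T
def tri(rs):
    A=np.zeros((3,3));b=np.zeros(3)
    for o,d in rs:
        d=d/np.linalg.norm(d);M=np.eye(3)-np.outer(d,d);A+=M;b+=M@o
    return np.linalg.solve(A,b)
def crop(img,x0,y0,x1,y1,s,fn):
    im=cv2.resize(img[y0:y1,x0:x1,::-1],None,fx=s,fy=s,interpolation=cv2.INTER_CUBIC);cv2.imwrite(fn,im)
E
python3 - <<'E'
from h import *
c=optics.camera("scene");crop(c['pixels'],210,100,410,300,4,"pics/sc1.png")
c=optics.camera("side");crop(c['pixels'],230,130,430,290,4,"pics/si1.png")
E
```

```text
(no output)
```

View pics/sc1.png

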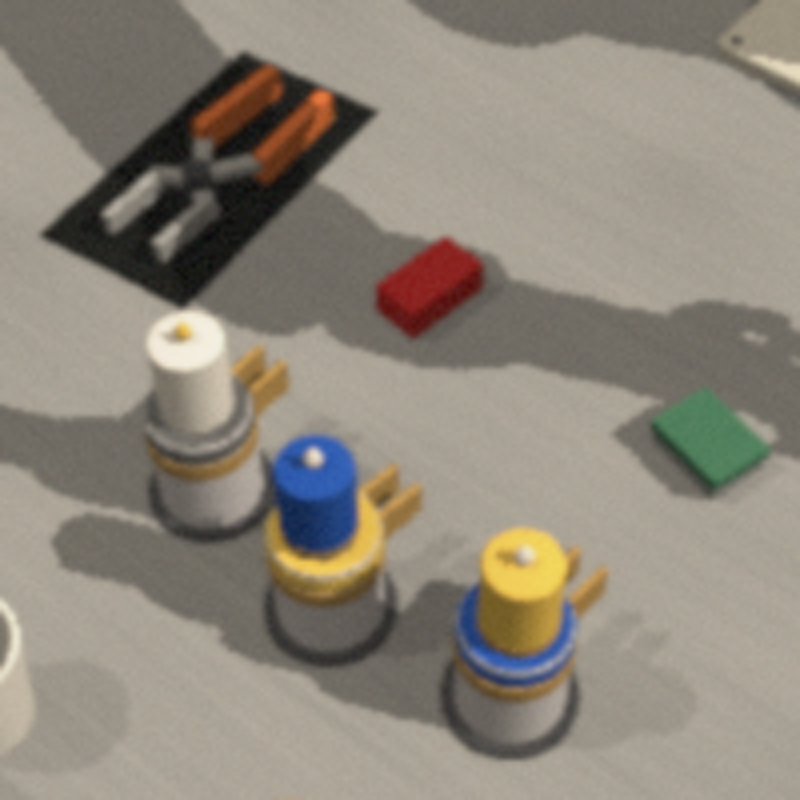

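View pics/si1.png

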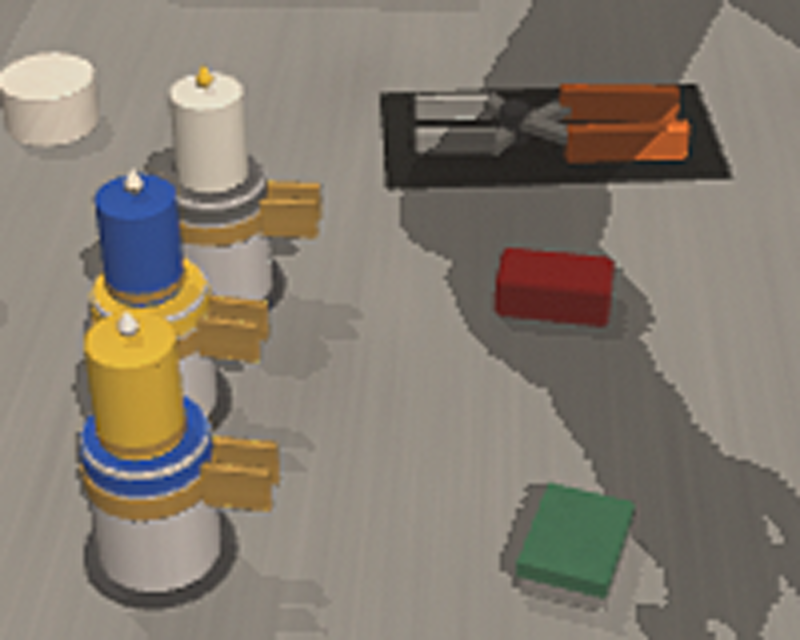

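```bash
python3 - <<'E'
from h import *
np.set_printoptions(precision=4,suppress=True)
s=optics.camera("scene");d=optics.camera("side")
S=lambda x,y:(210+(x+.5)/4-.5,100+(y+.5)/4-.5); D=lambda x,y:(230+(x+.5)/4-.5,130+(y+.5)/4-.5)
for n,a,b in [("yel",(526,556),(128,322)),("blu",(313,457),(134,180)),("whi",(183,331),(205,75))]:
    print(n,"flame",tri([ray(s,*S(*a)),ray(d,*D(*b))]))
# top disc centres z=.145
for n,a,b in [("yel",(524,563),(130,343)),("blu",(316,466),(138,201)),("whi",(187,341),(207,91))]:
    print(n,"disc",plane(s,*S(*a),.145),plane(d,*D(*b),.145))
for n,a,b in [("matNL",(243,52),(697,85)),("matNR",(378,112),(731,178)),("matFR",(183,305),(387,188)),("matFL",(42,234),(380,93))]:
    print(n,plane(s,*S(*a),.002),plane(d,*D(*b),.002))
# ring bases z=0
for n,a,b in [("yelped base",(331,615),None),("bluped base",(511,697),(161,550))]:
    print(n,plane(s,*S(*a),.0), plane(d,*D(*b),0) if b else "")
# clip ear tips (top corner z=.075)  right ear(-y) and left ear(+y)
for n,a,b in [("blu_-y",(606,570),(279,441)),("yel_-y",(421,490),(270,300)),("yel_+y",(397,468),None),("whi_-y",(288,368),(320,184)),("whi_+y",(264,349),None),("blu_+y",(579,552),None)]:
    print(n,plane(s,*S(*a),.075), plane(d,*D(*b),.075) if b else "")
print("coaster",plane(s,453,274,.003),plane(d,346,363,.003))
E
```

```text
yel flame [0.6473 0.1199 0.1514]
blu flame [ 0.6674 -0.0025  0.1509]
whi flame [ 0.6471 -0.1157  0.1511]
yel disc [0.6485 0.12   0.145 ] [0.6453 0.1265 0.145 ]
blu disc [ 0.6681 -0.0003  0.145 ] [0.6637 0.0078 0.145 ]
whi disc [ 0.6482 -0.1126  0.145 ] [ 0.6449 -0.1089  0.145 ]
matNL [ 0.3268 -0.385   0.002 ] [ 0.3238 -0.3828  0.002 ]
matNR [ 0.3145 -0.2567  0.002 ] [ 0.3123 -0.2538  0.002 ]
matFR [ 0.5492 -0.2356  0.002 ] [ 0.5485 -0.2298  0.002 ]
matFL [ 0.563  -0.3613  0.002 ] [ 0.5619 -0.3604  0.002 ]
yelped base [0.6707 0.0029 0.    ] 
bluped base [0.6475 0.1186 0.    ] [0.6453 0.1179 0.    ]
blu_-y [0.5862 0.1341 0.075 ] [0.5803 0.1128 0.075 ]
yel_-y [0.6078 0.0211 0.075 ] [ 0.5987 -0.0021  0.075 ]
yel_+y [0.6044 0.0007 0.075 ] 
whi_-y [ 0.5878 -0.098   0.075 ] [ 0.5822 -0.1205  0.075 ]
whi_+y [ 0.5857 -0.1195  0.075 ] 
blu_+y [0.5859 0.1157 0.075 ] 
coaster [0.4848 0.3256 0.003 ] [0.4819 0.3276 0.003 ]
```

```bash
cat >> h.py <<'E'
def go(p,psi=np.pi,tilt=None):
    """shift+rotvec in tool axes from measured pose to world p, tool down, tool x at angle psi"""
    T=toolT()
    Rt=np.array([[np.cos(psi),np.sin(psi),0],[np.sin(psi),-np.cos(psi),0],[0,0,-1]])
    r=np.r_[T[:3,:3].T@(np.array(p)-T[:3,3]),R.from_matrix(T[:3,:3].T@Rt).as_rotvec()]
    print("go",np.round(r,4));return r
E
python3 - <<'E'
from h import *
go([.54,.06,.33])
E
```

```text
go [-4.546e-01 -2.024e-01 -9.880e-02 -5.000e-04 -1.000e-04 -4.688e-01]
```

apply_moves(plan=[-0.4546, -0.2024, -0.0988, 0, 0, -0.469, -0.4546, -0.2024, -0.0988, 0, 0, -0.469, -0.4546, -0.2024, -0.0988, 0, 0, -0.469, -0.4546, -0.2024, -0.0988, 0, 0, -0.469, -0.4546, -0.2024, -0.0988, 0, 0, -0.469, -0.4546, -0.2024, -0.0988, 0, 0, -0.469, -0.4546, -0.2024, -0.0988, 0, 0, -0.469, -0.4546, -0.2024, -0.0988, 0, 0, -0.469, -0.4546, -0.2024, -0.0988, 0, 0, -0.469, -0.4546, -0.2024, -0.0988, 0, 0, -0.469, -0.4546, -0.2024, -0.0988, 0, 0, -0.469, -0.4546, -0.2024, -0.0988, 0, 0, -0.469], grip=0.0854)

```text
clock: 1.35
eef_pos: [0.5245, 0.0784, 0.3255]
tool_rot: [0.0, 1.0, 0.0, 0.0]
ft_force: [0.0, 1.4, 0.8]
grip_width: 0.0854
```

```bash
python3 - <<'E'
from h import *
o=sensors.get_obs();print(o['eef_pos'],o['joint_pos'])
c=optics.camera("wrist");cv2.imwrite("pics/w1.png",c['pixels'][:,:,::-1])
E
```

```text
[0.52450933 0.07841493 0.3255097 ] [1.48320883e-01 2.85634085e-01 3.07093141e-01 1.59174881e+00
 1.42404845e-04 1.48359016e-01]
```

View pics/w1.png

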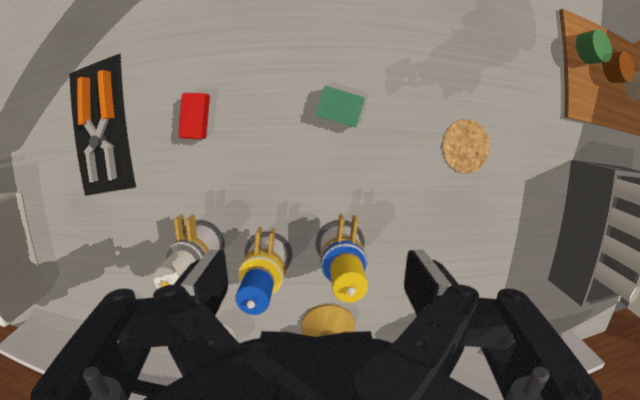

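```bash
python3 - <<'E'
from h import *
p=cv2.imread("pics/w1.png")[:,:,::-1]
crop(p,145,200,385,320,3.33,"pics/w1a.png")
crop(p,60,40,260,200,4,"pics/w1b.png")
E
```

```text
(no output)
```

View pics/w1a.png

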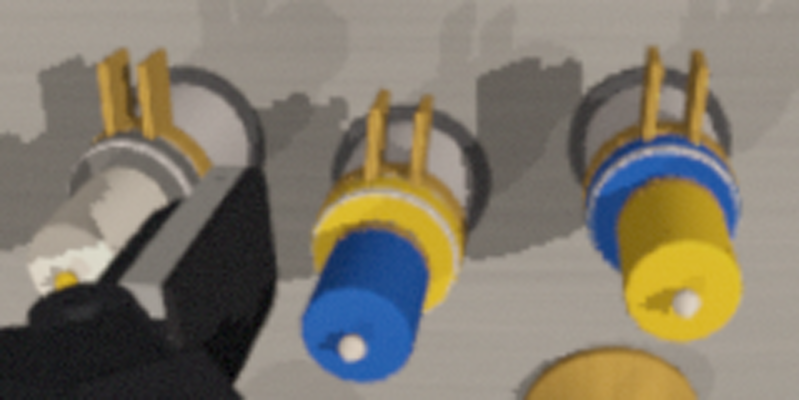

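View pics/w1b.png

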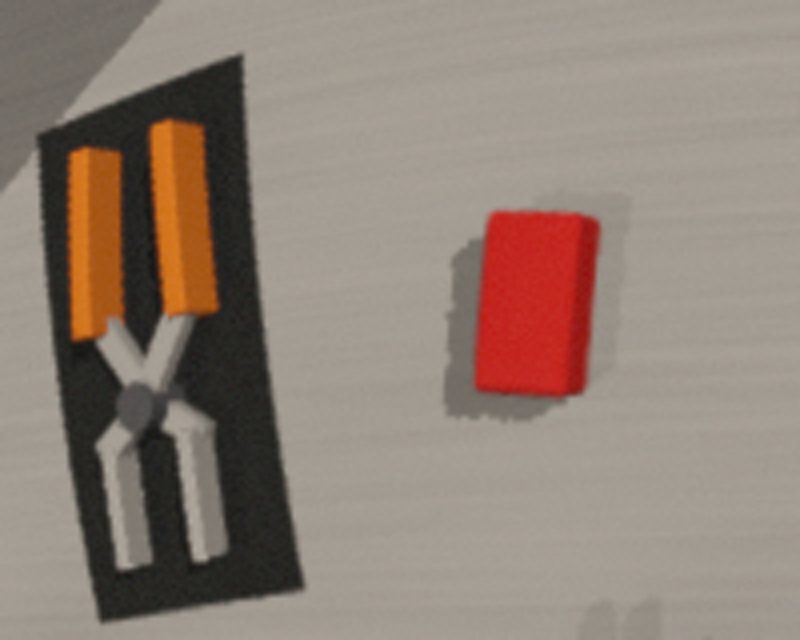

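```bash
python3 - <<'E'
from h import *
np.set_printoptions(precision=4,suppress=True)
s=optics.camera("scene");d=optics.camera("side");c=optics.camera("wrist");T=toolT()
A=lambda x,y:(145+(x+.5)/3.33-.5,200+(y+.5)/3.33-.5);B=lambda x,y:(60+(x+.5)/4-.5,40+(y+.5)/4-.5)
S=lambda x,y:(210+(x+.5)/4-.5,100+(y+.5)/4-.5); D=lambda x,y:(230+(x+.5)/4-.5,130+(y+.5)/4-.5)
for n,a,b,w in [("yel",(526,556),(128,322),(686,303)),("blu",(313,457),(134,180),(352,348)),("whi",(183,331),(205,75),(67,280))]:
    rs=[ray(s,*S(*a)),ray(d,*D(*b)),ray(c,*A(*w),T)]
    print(n,tri(rs),tri(rs[:1]+rs[2:]),plane(c,*A(*w),.151,T))
for n,L,Rr in [("blu",(653,47),(698,52)),("yel",(384,92),(424,97)),("whi",(121,50),(156,50))]:
    print(n,"eartip",plane(c,*A(*L),.049,T),plane(c,*A(*Rr),.049,T))
# mat corners
for m in [(38,133),(243,54),(304,588),(101,622)]: print("mat",plane(c,*B(*m),.002,T))
# pliers: pivot top z~.028, jaw tips top z .024, handle ends top
for n,m,z in [("pivot",(141,406),.028),("jawL",(124,570),.024),("jawR",(207,560),.024)]: print(n,plane(c,*B(*m),z,T))
for n,m in [("hLouter far",(70,150)),("hL inner",(121,152)),("hR in",(150,127)),("hRout",(205,124)),("hLo near",(74,340)),("hRo near",(217,312))]: print(n,plane(c,*B(*m),.028,T))
print('block',plane(c,*B(537,302),.028,T),'tin',plane(c,341,105,.022,T),'coaster',plane(c,466,146,.003,T))
E
```

```text
yel [0.6473 0.12   0.1514] [0.6476 0.1202 0.1506] [0.6474 0.1201 0.151 ]
blu [ 0.6675 -0.0016  0.1515] [ 0.6679 -0.0015  0.1511] [ 0.6677 -0.001   0.151 ]
whi [ 0.6468 -0.115   0.1508] [ 0.6469 -0.1154  0.1494] [ 0.6457 -0.1135  0.151 ]
blu eartip [0.5827 0.1145 0.049 ] [0.585  0.1338 0.049 ]
yel eartip [ 0.6026 -0.0014  0.049 ] [0.6048 0.0161 0.049 ]
whi eartip [ 0.5839 -0.124   0.049 ] [ 0.5838 -0.1062  0.049 ]
mat [ 0.3221 -0.3847  0.002 ]
mat [ 0.3112 -0.2545  0.002 ]
mat [ 0.5478 -0.2322  0.002 ]
mat [ 0.5605 -0.361   0.002 ]
pivot [ 0.4611 -0.2958  0.028 ]
jawL [ 0.5324 -0.3201  0.024 ]
jawR [ 0.5299 -0.2688  0.024 ]
hLouter far [ 0.3421 -0.3366  0.028 ]
hL inner [ 0.3493 -0.3039  0.028 ]
hR in [ 0.3414 -0.2867  0.028 ]
hRout [ 0.346  -0.2552  0.028 ]
hLo near [ 0.4278 -0.3356  0.028 ]
hRo near [ 0.4263 -0.2493  0.028 ]
block [ 0.4373 -0.0999  0.028 ] tin [0.4301 0.1157 0.022 ] coaster [0.484 0.323 0.003]
```

```bash
python3 - <<'E'
from h import *
go([.6475,.12,.19]);go([.6475,.12,.101])
E
```

```text
go [-0.1234  0.0411  0.1344  0.0002 -0.0008 -0.0027]
go [-1.235e-01  4.110e-02  2.234e-01  2.000e-04 -8.000e-04 -2.700e-03]
```

apply_moves(plan=[-0.03, 0.01, 0.033, 0, 0, 0, -0.06, 0.02, 0.067, 0, 0, 0, -0.09, 0.03, 0.1, 0, 0, 0, -0.115, 0.038, 0.125, 0, 0, 0, -0.1234, 0.0411, 0.134, 0, 0, 0, -0.1235, 0.0411, 0.134, 0, 0, 0, -0.1235, 0.0411, 0.16, 0, 0, 0, -0.1235, 0.0411, 0.185, 0, 0, 0, -0.1235, 0.0411, 0.21, 0, 0, 0, -0.1235, 0.0411, 0.2234, 0, 0, 0, -0.1235, 0.0411, 0.2234, 0, 0, 0, -0.1235, 0.0411, 0.2234, 0, 0, 0])

```text
clock: 2.55
eef_pos: [0.6459, 0.1223, 0.1023]
tool_rot: [-0.001, 1.0, -0.0, -0.0]
ft_force: [0.0, 0.0, 1.3]
grip_width: 0.0856
```

apply_moves(plan=[0, 0, 0, 0, 0, 0, 0, 0, 0, 0, 0, 0, 0, 0, 0, 0, 0, 0, 0, 0, 0, 0, 0, 0, 0, 0, 0, 0, 0, 0, 0, 0, 0, 0, 0, 0, 0, 0, 0, 0, 0, 0, 0, 0, 0, 0, 0, 0], grip=0.03)

```text
clock: 3.22
eef_pos: [0.6483, 0.1214, 0.1037]
tool_rot: [0.0, 1.0, 0.0, 0.002]
ft_force: [-0.2, -0.2, 5.8]
grip_width: 0.0428
```

apply_moves(plan=[0, 0, -0.02, 0, 0, 0, 0, 0, -0.05, 0, 0, 0, 0.01, 0.01, -0.07, 0, 0, 0, 0.03, 0.035, -0.07, 0, 0, 0, 0.05, 0.06, -0.07, 0, 0, 0, 0.07, 0.085, -0.07, 0, 0, 0, 0.09, 0.11, -0.07, 0, 0, 0, 0.11, 0.136, -0.07, 0, 0, 0, 0.13, 0.161, -0.06, 0, 0, 0, 0.15, 0.186, -0.045, 0, 0, 0, 0.16, 0.2, -0.03, 0, 0, 0, 0.164, 0.204, -0.015, 0, 0, 0])

```text
clock: 4.22
eef_pos: [0.4807, 0.328, 0.116]
tool_rot: [-0.002, 1.0, 0.001, -0.0]
ft_force: [1.7, -0.7, -2.5]
grip_width: 0.0428
```

apply_moves(plan=[0, 0, 0.02, 0, 0, 0, 0, 0, 0.04, 0, 0, 0, 0, 0, 0.06, 0, 0, 0, 0, 0, 0.08, 0, 0, 0, 0, 0, 0.088, 0, 0, 0, 0, 0, 0.093, 0, 0, 0, 0, 0, 0.093, 0, 0, 0, 0, 0, 0.093, 0, 0, 0])

```text
clock: 4.88
eef_pos: [0.4837, 0.3258, 0.0243]
tool_rot: [-0.0, 1.0, 0.0, 0.001]
ft_force: [0.2, -0.2, -1.4]
grip_width: 0.0426
```

apply_moves(plan=[0, 0, 0.0015, 0, 0, 0, 0, 0, 0.003, 0, 0, 0, 0, 0, 0.003, 0, 0, 0])

```text
clock: 5.13
eef_pos: [0.484, 0.326, 0.0217]
tool_rot: [-0.0, 1.0, 0.001, 0.001]
ft_force: [0.0, 0.4, 1.3]
grip_width: 0.043
```

apply_moves(plan=[0, 0, 0, 0, 0, 0, 0, 0, 0, 0, 0, 0, 0, 0, 0, 0, 0, 0, 0, 0, 0, 0, 0, 0, 0, 0, 0, 0, 0, 0, 0, 0, 0, 0, 0, 0], grip=0.08)

```text
clock: 5.63
eef_pos: [0.4831, 0.3254, 0.0205]
tool_rot: [-0.0, 1.0, -0.0, -0.0]
ft_force: [-0.7, -0.5, -0.4]
grip_width: 0.0798
```

apply_moves(plan=[0, 0, -0.04, 0, 0, 0, 0, 0, -0.08, 0, 0, 0, 0, 0, -0.12, 0, 0, 0, -0.01, -0.03, -0.145, 0, 0, 0, -0.02, -0.06, -0.17, 0, 0, 0, -0.03, -0.09, -0.19, 0, 0, 0, -0.04, -0.12, -0.21, 0, 0, 0, -0.05, -0.15, -0.22, 0, 0, 0, -0.06, -0.18, -0.23, 0, 0, 0, -0.07, -0.21, -0.24, 0, 0, 0, -0.077, -0.225, -0.25, 0, 0, 0, -0.077, -0.225, -0.25, 0, 0, 0], grip=0.0854)

```text
clock: 6.63
eef_pos: [0.5622, 0.0971, 0.2727]
tool_rot: [0.002, 1.0, -0.0, 0.002]
ft_force: [0.3, 0.3, 0.0]
grip_width: 0.0852
```

```bash
python3 - <<'E'
from h import *
c=optics.camera("wrist");cv2.imwrite("pics/w2.png",c['pixels'][:,:,::-1]);o=sensors.get_obs();print(o['eef_pos'],o['tool_rot'],o['joint_vel'])
np.save('w2T.npy',toolT(o))
crop(c['pixels'],190,190,430,330,3.33,"pics/w2a.png")
for n in["scene","side"]: 
  c=optics.camera(n);cv2.imwrite(f"pics/{n}2.png",c['pixels'][:,:,::-1])
E
```

```text
[0.56117814 0.09885524 0.2715471 ] [1.60505491e-03 9.99998019e-01 2.76582696e-04 1.14461713e-03] [ 0.0466418   0.00759082 -0.04202987 -0.01085933  0.01342675  0.0064821 ]
```

View pics/w2a.png

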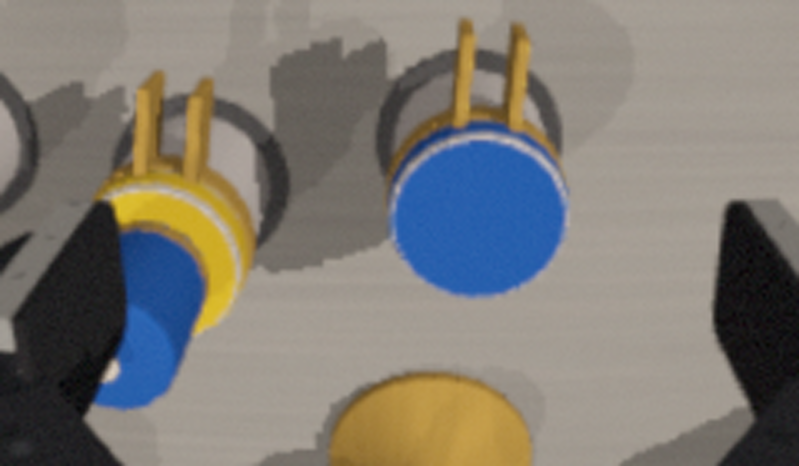

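View pics/scene2.png

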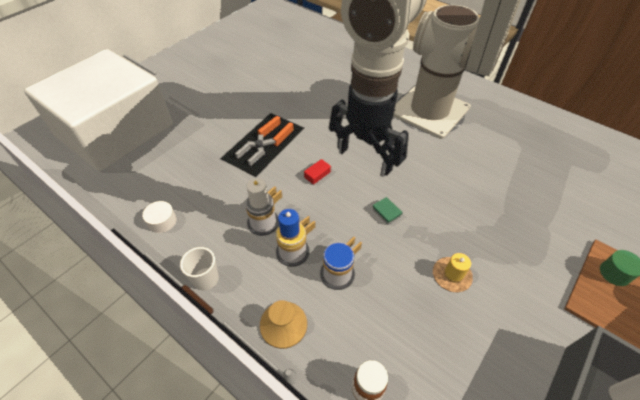

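```bash
python3 - <<'E'
from h import *
np.set_printoptions(precision=4,suppress=True)
s=optics.camera("scene");c=optics.camera("wrist");T=np.load("w2T.npy")
A=lambda x,y:(190+(x+.5)/3.33-.5,190+(y+.5)/3.33-.5)
for m in [(391,210),(567,210),(480,297),(478,133)]: print(plane(c,*A(*m),.085,T))
# predicted circle projections
for ctr in [(.6475,.120),(.6475,.1215),(.6455,.121)]:
  print(ctr,[ (3.33*(proj(c,[ctr[0]+.032*np.cos(a),ctr[1]+.032*np.sin(a),.085],T)-190+.5)).round(0) for a in np.arange(4)*np.pi/2])
print("eartips",plane(c,*A(466,20),.049,T),plane(c,*A(518,27),.049,T))
print("ear roots (z.075)",plane(c,*A(461,124),.075,T),plane(c,*A(515,128),.075,T))
print("yel tips",plane(c,*A(155,73),.049,T),plane(c,*A(205,80),.049,T),plane(c,*A(146,172),.075,T),plane(c,*A(193,178),.075,T))
# yellow light on coaster, flame z .069
d=optics.camera("side")
i=s['pixels'];crop(i,420,230,500,300,8,"pics/co.png");crop(i,310,230,370,290,8,"pics/bp.png")
E
```

```text
[0.6411 0.0888 0.085 ]
[0.6418 0.1504 0.085 ]
[0.6759 0.1203 0.085 ]
[0.6127 0.1186 0.085 ]
(0.6475, 0.12) [array([479., 306.]), array([571., 225.]), array([482., 141.]), array([390., 227.])]
(0.6475, 0.1215) [array([483., 306.]), array([576., 225.]), array([487., 141.]), array([394., 227.])]
(0.6455, 0.121) [array([482., 301.]), array([574., 220.]), array([485., 136.]), array([392., 222.])]
eartips [0.5819 0.1159 0.049 ] [0.5846 0.135  0.049 ]
ear roots (z.075) [0.6129 0.1133 0.075 ] [0.6145 0.1322 0.075 ]
yel tips [ 0.6016 -0.001   0.049 ] [0.6043 0.0183 0.049 ] [ 0.6314 -0.0004  0.075 ] [0.6335 0.0171 0.075 ]
```

View pics/bp.png

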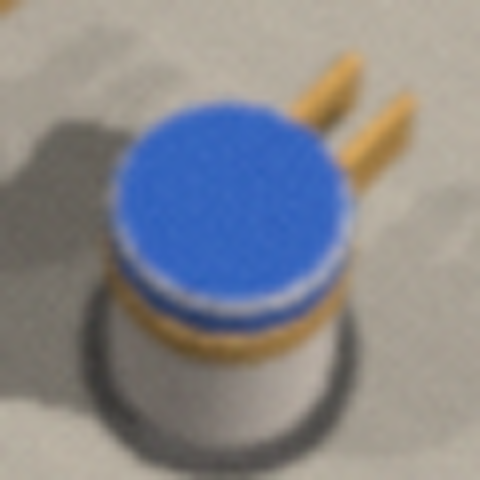

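View pics/co.png

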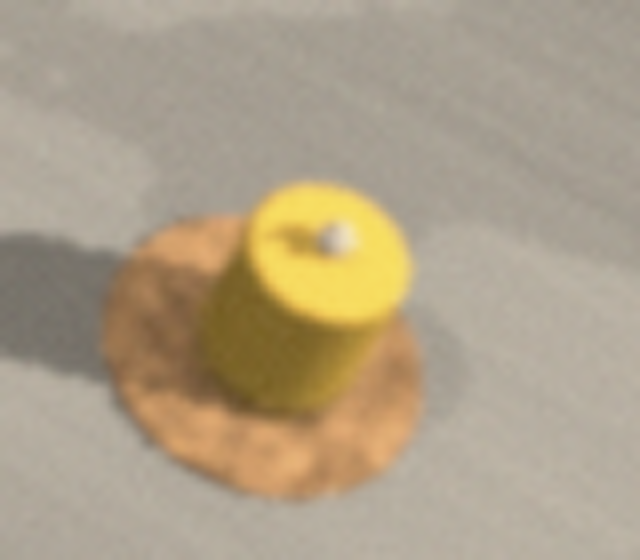

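```bash
python3 - <<'E'
from h import *
np.set_printoptions(precision=4,suppress=True)
s=optics.camera("scene");d=optics.camera("side")
print("ped",plane(s,310+232.5/8-.5,230+203.5/8-.5,.085))
print("yel flame",plane(s,420+338.5/8-.5,230+238.5/8-.5,.069))
crop(d['pixels'],240,170,400,400,3.3,"pics/si2.png")
T=toolT();c=optics.camera("wrist");np.save("w3T.npy",T);print(T[:3,3]);crop(c['pixels'],190,190,430,330,3.33,"pics/w3a.png")
E
```

```text
ped [0.648  0.1178 0.085 ]
yel flame [0.4837 0.3261 0.069 ]
[0.5595 0.1015 0.27  ]
```

View pics/si2.png

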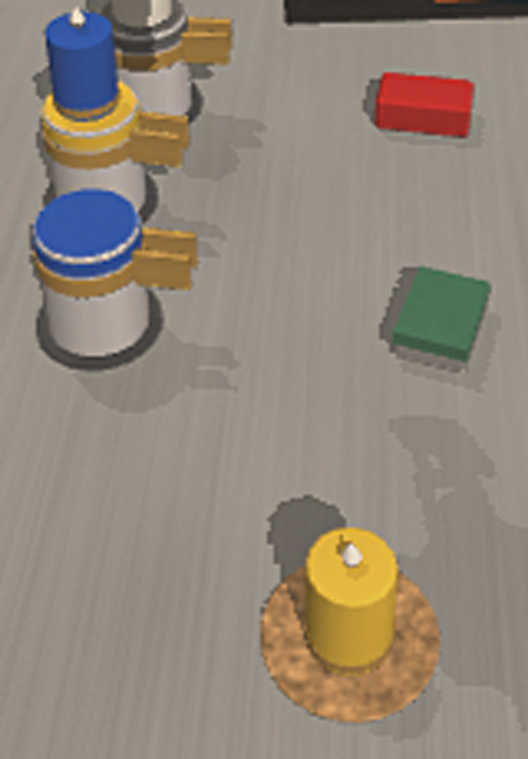

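View pics/w3a.png

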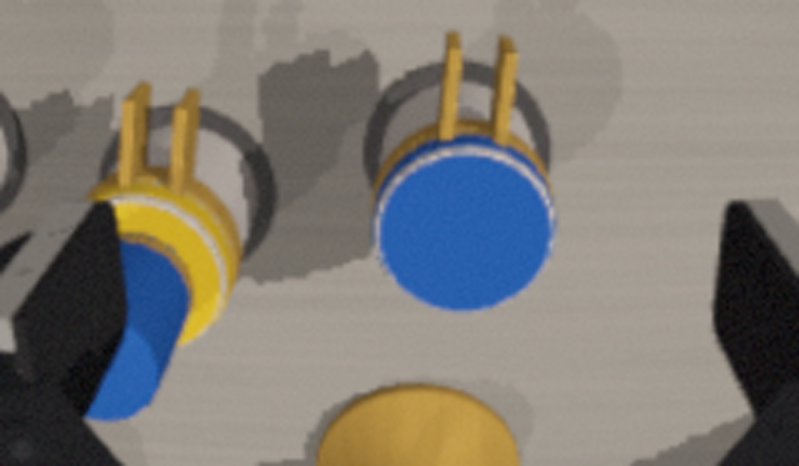

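```bash
python3 - <<'E'
from h import *
np.set_printoptions(precision=4,suppress=True)
c=optics.camera("wrist");T=np.load("w3T.npy")
A=lambda x,y:(190+(x+.5)/3.33-.5,190+(y+.5)/3.33-.5)
for m in [(378,226),(555,226),(464,310),(464,147)]: print(plane(c,*A(*m),.085,T))
print("tips",plane(c,*A(453,33),.049,T),plane(c,*A(507,38),.049,T),plane(c,*A(447,137),.075,T),plane(c,*A(500,141),.075,T))
print("yel tips",plane(c,*A(141,84),.049,T),plane(c,*A(192,91),.049,T))
go([.6677,-.0013,.20]);go([.6677,-.0013,.101])
E
```

```text
[0.6441 0.0871 0.085 ]
[0.6445 0.149  0.085 ]
[0.6778 0.1177 0.085 ]
[0.6147 0.1166 0.085 ]
tips [0.5838 0.1137 0.049 ] [0.5857 0.1335 0.049 ] [0.6147 0.1111 0.075 ] [0.6162 0.1296 0.075 ]
yel tips [ 0.6035 -0.0037  0.049 ] [0.6062 0.0161 0.049 ]
go [-0.1078 -0.1027  0.0702 -0.0001 -0.0006  0.0016]
go [-0.1079 -0.1027  0.1692 -0.0001 -0.0006  0.0016]
```

apply_moves(plan=[-0.03, -0.03, 0.02, 0, 0, 0, -0.06, -0.06, 0.04, 0, 0, 0, -0.09, -0.085, 0.06, 0, 0, 0, -0.105, -0.1, 0.07, 0, 0, 0, -0.1078, -0.1027, 0.07, 0, 0, 0, -0.1079, -0.1027, 0.075, 0, 0, 0, -0.1079, -0.1027, 0.1, 0, 0, 0, -0.1079, -0.1027, 0.13, 0, 0, 0, -0.1079, -0.1027, 0.155, 0, 0, 0, -0.1079, -0.1027, 0.1692, 0, 0, 0, -0.1079, -0.1027, 0.1692, 0, 0, 0, -0.1079, -0.1027, 0.1692, 0, 0, 0])

```text
clock: 8.13
eef_pos: [0.6671, -0.0009, 0.1017]
tool_rot: [-0.001, 1.0, 0.0, -0.001]
ft_force: [-0.4, 0.0, 1.2]
grip_width: 0.0852
```

apply_moves(plan=[0, 0, 0, 0, 0, 0, 0, 0, 0, 0, 0, 0, 0, 0, 0, 0, 0, 0, 0, 0, 0, 0, 0, 0, 0, 0, 0, 0, 0, 0, 0, 0, 0, 0, 0, 0, 0, 0, 0, 0, 0, 0, 0, 0, 0, 0, 0, 0], grip=0.03)

```text
clock: 8.8
eef_pos: [0.6692, -0.002, 0.1035]
tool_rot: [-0.0, 1.0, 0.0, 0.002]
ft_force: [-0.5, 1.2, 5.2]
grip_width: 0.0429
```

```bash
python3 - <<'E'
from h import *
go([.6665,.1185,.20]);go([.6465,.1185,.20]);print(sensors.get_obs()['joint_vel'])
E
```

```text
go [ 0.0023  0.1205 -0.0964  0.0006  0.0036  0.0003]
go [ 0.0223  0.1205 -0.0965  0.0006  0.0036  0.0003]
[-0.00012224 -0.00077087  0.00237436  0.00066027 -0.00043485 -0.00070674]
```

apply_moves(plan=[0, 0, -0.02, 0, 0, 0, 0, 0, -0.045, 0, 0, 0, 0.002, 0.02, -0.06, 0, 0, 0, 0.006, 0.045, -0.06, 0, 0, 0, 0.012, 0.07, -0.06, 0, 0, 0, 0.017, 0.095, -0.06, 0, 0, 0, 0.02, 0.113, -0.06, 0, 0, 0, 0.0205, 0.1205, -0.055, 0, 0, 0, 0.0205, 0.1205, -0.045, 0, 0, 0, 0.0205, 0.1205, -0.03, 0, 0, 0, 0.0205, 0.1205, -0.015, 0, 0, 0, 0.0205, 0.1205, -0.008, 0, 0, 0])

```text
clock: 9.8
eef_pos: [0.6459, 0.1163, 0.1056]
tool_rot: [0.001, 1.0, -0.001, -0.003]
ft_force: [-0.3, 0.3, -2.2]
grip_width: 0.0429
```

apply_moves(plan=[0, 0, 0, 0, 0, 0, 0, 0, 0, 0, 0, 0, 0, 0, 0, 0, 0, 0])

```text
clock: 10.05
eef_pos: [0.6481, 0.1175, 0.1098]
tool_rot: [0.0, 1.0, -0.0, 0.0]
ft_force: [-0.3, 0.3, -2.3]
grip_width: 0.0428
```

```bash
python3 - <<'E'
from h import *
print(sensors.get_obs()['eef_pos'])
for n in["scene","side"]: 
  c=optics.camera(n)
  b=(310,200,370,290) if n=="scene" else (240,170,320,280)
  crop(c['pixels'],*b,6,f"pics/{n}4.png")
E
```

```text
[0.64813048 0.11751956 0.10984801]
```

View pics/scene4.png

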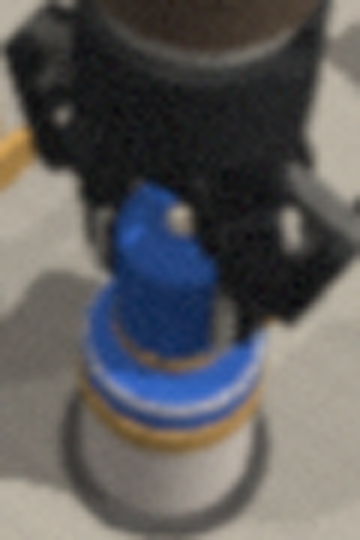

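View pics/side4.png

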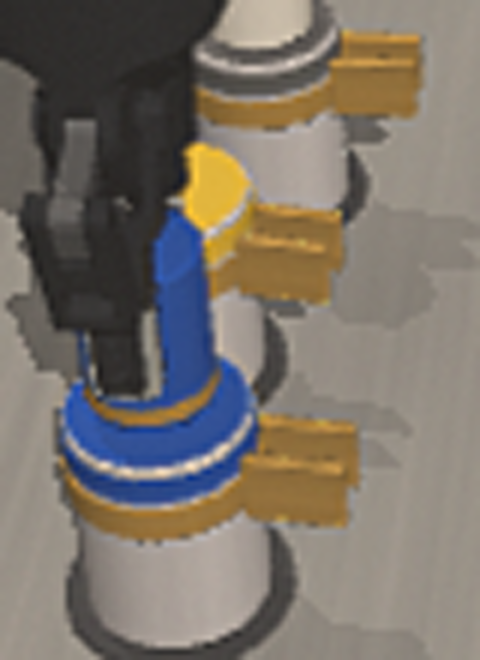

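apply_moves(plan=[0, 0, 0.003, 0, 0, 0, 0, 0, 0.0055, 0, 0, 0, 0, 0, 0.007, 0, 0, 0, 0, 0, 0.0075, 0, 0, 0, 0, 0, 0.0075, 0, 0, 0])

```text
clock: 10.57
eef_pos: [0.6478, 0.1183, 0.1035]
tool_rot: [-0.0, 1.0, 0.0, 0.001]
ft_force: [-2.0, -0.6, 4.9]
grip_width: 0.0427
```

apply_moves(plan=[0, 0, 0, 0, 0, 0, 0, 0, 0, 0, 0, 0, 0, 0, 0, 0, 0, 0, 0, 0, 0, 0, 0, 0, 0, 0, 0, 0, 0, 0, 0, 0, 0, 0, 0, 0], grip=0.08)

```text
clock: 11.07
eef_pos: [0.6475, 0.1182, 0.1016]
tool_rot: [-0.0, 1.0, -0.0, -0.0]
ft_force: [0.4, 0.6, 0.2]
grip_width: 0.0799
```

```bash
python3 - <<'E'
from h import *
go([.6477,.1185,.20]);go([.4837,.326,.21]);go([.4837,.326,.11])
E
```

```text
go [-0.0002  0.0003 -0.0984 -0.0001 -0.0003  0.0002]
go [ 1.638e-01  2.078e-01 -1.084e-01 -1.000e-04 -3.000e-04  2.000e-04]
go [ 1.637e-01  2.078e-01 -8.400e-03 -1.000e-04 -3.000e-04  2.000e-04]
```

Now up, across to the coaster; then view the yellow pedestal on the way with scene/side cameras.

apply_moves(plan=[0, 0, -0.03, 0, 0, 0, 0, 0, -0.065, 0, 0, 0, 0, 0, -0.1, 0, 0, 0, 0.02, 0.025, -0.108, 0, 0, 0, 0.04, 0.05, -0.108, 0, 0, 0, 0.065, 0.08, -0.108, 0, 0, 0, 0.09, 0.11, -0.108, 0, 0, 0, 0.115, 0.14, -0.108, 0, 0, 0, 0.14, 0.17, -0.108, 0, 0, 0, 0.155, 0.197, -0.108, 0, 0, 0, 0.1638, 0.2078, -0.108, 0, 0, 0, 0.1638, 0.2078, -0.108, 0, 0, 0], grip=0.0854)

```text
clock: 12.07
eef_pos: [0.4817, 0.3286, 0.21]
tool_rot: [-0.003, 1.0, 0.0, -0.0]
ft_force: [0.2, -0.4, -0.1]
grip_width: 0.0856
```

```bash
python3 - <<'E'
from h import *
print(sensors.get_obs()['eef_pos'])
for n in["scene","side"]: 
  c=optics.camera(n)
  b=(270,180,380,300) if n=="scene" else (230,140,330,290)
  crop(c['pixels'],*b,(6 if n=="scene" else 4),f"pics/{n}5.png")
c=optics.camera('wrist');cv2.imwrite("pics/w5.png",c['pixels'][:,:,::-1]);np.save("w5T.npy",toolT())
go([.4837,.326,.0217])
E
```

```text
[0.48167238 0.32863062 0.20996051]
go [ 0.0005  0.0008  0.1881 -0.0007  0.0003 -0.0003]
```

View pics/scene5.png

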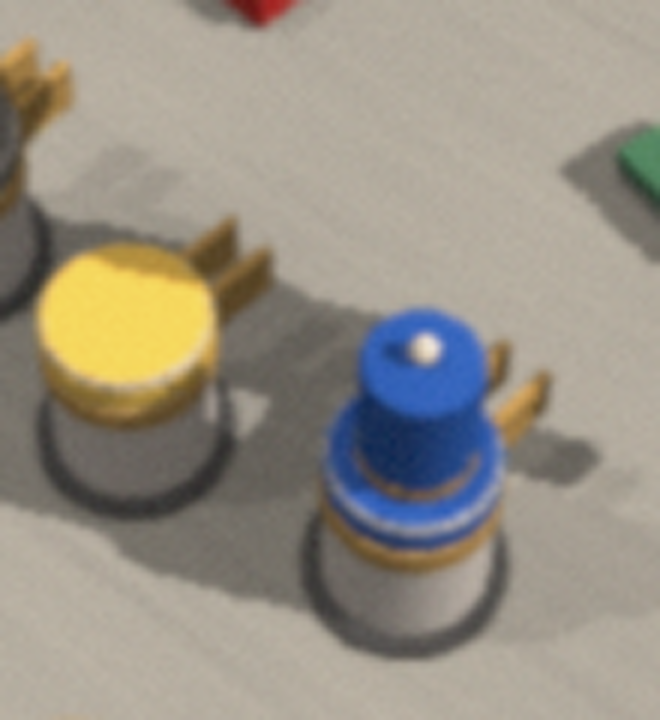

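View pics/side5.png

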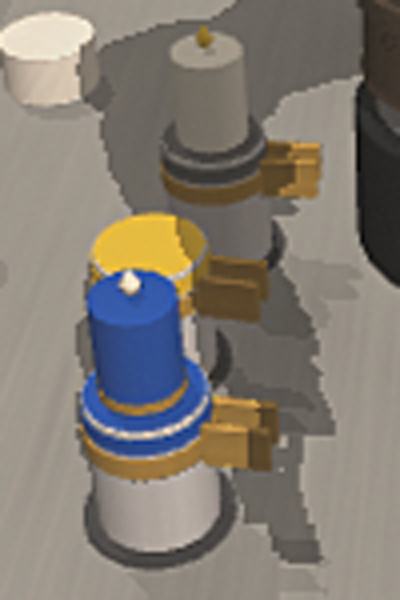

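View pics/w5.png

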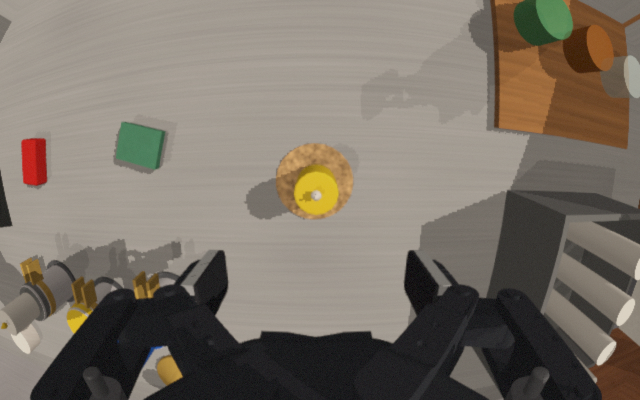

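```bash
python3 - <<'E'
from h import *
np.set_printoptions(precision=4,suppress=True)
s=optics.camera("scene");d=optics.camera("side");c=optics.camera("wrist");T=np.load("w5T.npy")
f=lambda x,y:(270+(x+.5)/6-.5,180+(y+.5)/6-.5)
g=lambda x,y:(230+(x+.5)/4-.5,140+(y+.5)/4-.5)
print("blue flame",plane(s,*f(425,349),.151),plane(d,*g(129,281),.151),tri([ray(s,*f(425,349)),ray(d,*g(129,281))]))
print("yellow ped",plane(s,*f(127,317),.085), plane(d,*g(149,251),.085))
print("yel flame",plane(c,316,195.5,.069,T))
go([.4837,.326,.0217]);print(sensors.get_obs()['eef_pos'])
E
```

```text
blue flame [0.647  0.1181 0.151 ] [0.6468 0.1176 0.151 ] [0.6469 0.1179 0.1511]
yellow ped [0.668  0.0013 0.085 ] [0.6638 0.0064 0.085 ]
yel flame [0.4851 0.3258 0.069 ]
go [ 0.001   0.0013  0.188  -0.0003  0.0001 -0.0021]
[0.4846 0.3247 0.2097]
```

apply_moves(plan=[0, 0.001, 0.035, 0, 0, 0, 0, 0.001, 0.07, 0, 0, 0, 0, 0.001, 0.105, 0, 0, 0, 0, 0.001, 0.14, 0, 0, 0, 0, 0.001, 0.165, 0, 0, 0, 0, 0.001, 0.18, 0, 0, 0, 0, 0.001, 0.187, 0, 0, 0, 0, 0.001, 0.187, 0, 0, 0, 0, 0.001, 0.187, 0, 0, 0])

```text
clock: 13.12
eef_pos: [0.4846, 0.3267, 0.0233]
tool_rot: [0.001, 1.0, 0.0, 0.0]
ft_force: [-0.3, 0.2, 0.5]
grip_width: 0.0852
```

apply_moves(plan=[0, 0, 0, 0, 0, 0, 0, 0, 0, 0, 0, 0, 0, 0, 0, 0, 0, 0, 0, 0, 0, 0, 0, 0, 0, 0, 0, 0, 0, 0, 0, 0, 0, 0, 0, 0, 0, 0, 0, 0, 0, 0, 0, 0, 0, 0, 0, 0], grip=0.03)

```text
clock: 13.78
eef_pos: [0.4847, 0.3275, 0.0244]
tool_rot: [-0.0, 1.0, 0.001, 0.001]
ft_force: [-0.1, -0.5, 6.0]
grip_width: 0.043
```

```bash
python3 - <<'E'
from h import *
print(sensors.get_obs()['eef_pos'])
go([.6675,0,.18]);go([.6675,0,.11])
E
```

```text
[0.48466126 0.327481   0.0244312 ]
go [-1.832e-01 -3.273e-01 -1.555e-01  1.100e-03  2.600e-03  2.000e-04]
go [-1.830e-01 -3.274e-01 -8.550e-02  1.100e-03  2.600e-03  2.000e-04]
```

apply_moves(plan=[0, 0, -0.03, 0, 0, 0, 0, 0, -0.065, 0, 0, 0, 0, 0, -0.1, 0, 0, 0, 0, -0.01, -0.135, 0, 0, 0, -0.01, -0.03, -0.165, 0, 0, 0, -0.02, -0.06, -0.18, 0, 0, 0, -0.035, -0.09, -0.185, 0, 0, 0, -0.05, -0.12, -0.185, 0, 0, 0, -0.065, -0.15, -0.185, 0, 0, 0, -0.085, -0.18, -0.185, 0, 0, 0, -0.105, -0.21, -0.185, 0, 0, 0, -0.125, -0.24, -0.185, 0, 0, 0])

```text
clock: 14.78
eef_pos: [0.6089, 0.0856, 0.2075]
tool_rot: [-0.0, 1.0, 0.0, -0.0]
ft_force: [0.2, 0.7, -2.5]
grip_width: 0.0431
```

apply_moves(plan=[-0.02, -0.03, 0, 0, 0, 0, -0.038, -0.055, 0, 0, 0, 0, -0.05, -0.075, 0, 0, 0, 0, -0.057, -0.085, 0.005, 0, 0, 0, -0.058, -0.0874, 0.02, 0, 0, 0, -0.058, -0.0874, 0.04, 0, 0, 0, -0.058, -0.0874, 0.06, 0, 0, 0, -0.058, -0.0874, 0.08, 0, 0, 0, -0.058, -0.0874, 0.092, 0, 0, 0, -0.058, -0.0874, 0.095, 0, 0, 0, -0.058, -0.0874, 0.095, 0, 0, 0, -0.058, -0.0874, 0.095, 0, 0, 0])

```text
clock: 15.78
eef_pos: [0.6668, 0.0003, 0.1132]
tool_rot: [-0.0, 1.0, 0.0, 0.0]
ft_force: [0.7, 0.1, -0.7]
grip_width: 0.0427
```

```bash
python3 - <<'E'
from h import *
o=sensors.get_obs();print(o['eef_pos'],o['grip_width'])
go([.6680,0,.1035])
E
```

```text
[6.66823347e-01 2.78710236e-04 1.13212572e-01] 0.04265884814819354
go [-0.0012 -0.0003  0.0097  0.0002  0.0002  0.001 ]
```

apply_moves(plan=[-0.001, 0, 0.003, 0, 0, 0, -0.001, 0, 0.0055, 0, 0, 0, -0.001, 0, 0.0075, 0, 0, 0, -0.001, 0, 0.0075, 0, 0, 0])

```text
clock: 16.12
eef_pos: [0.6684, -0.0003, 0.1065]
tool_rot: [-0.0, 1.0, 0.0, 0.001]
ft_force: [0.0, 0.9, -0.1]
grip_width: 0.0429
```

apply_moves(plan=[0, 0, 0, 0, 0, 0, 0, 0, 0, 0, 0, 0, 0, 0, 0, 0, 0, 0, 0, 0, 0, 0, 0, 0, 0, 0, 0, 0, 0, 0, 0, 0, 0, 0, 0, 0], grip=0.08)

```text
clock: 16.62
eef_pos: [0.6678, -0.0004, 0.1053]
tool_rot: [-0.0, 1.0, -0.0, 0.0]
ft_force: [-0.9, 0.1, 0.1]
grip_width: 0.0799
```

```bash
python3 - <<'E'
from h import *
o=sensors.get_obs();print(o['eef_pos'],o['grip_width'])
go([.42,-.20,.33])
E
```

```text
[ 6.67771439e-01 -3.70450780e-04  1.05341844e-01] 0.07993690277545677
go [ 2.478e-01 -1.996e-01 -2.247e-01 -0.000e+00  0.000e+00  2.000e-04]
```

apply_moves(plan=[0, 0, -0.035, 0, 0, 0, 0, 0, -0.07, 0, 0, 0, 0, 0, -0.105, 0, 0, 0, 0.02, -0.02, -0.13, 0, 0, 0, 0.045, -0.04, -0.15, 0, 0, 0, 0.07, -0.065, -0.165, 0, 0, 0, 0.095, -0.09, -0.18, 0, 0, 0, 0.12, -0.11, -0.19, 0, 0, 0, 0.145, -0.135, -0.2, 0, 0, 0, 0.17, -0.16, -0.21, 0, 0, 0, 0.195, -0.18, -0.22, 0, 0, 0, 0.215, -0.2, -0.22, 0, 0, 0], grip=0.0854)

```text
clock: 17.62
eef_pos: [0.4516, -0.2016, 0.3279]
tool_rot: [0.0, 1.0, -0.001, 0.002]
ft_force: [0.7, -0.1, 0.5]
grip_width: 0.0857
```

apply_moves(plan=[0.005, -0.02, 0, 0, 0, 0, 0.01, -0.03, 0, 0, 0, 0, 0.01, -0.03, 0, 0, 0, 0, 0.01, -0.03, 0, 0, 0, 0, 0.01, -0.03, 0, 0, 0, 0])

```text
clock: 18.03
eef_pos: [0.4433, -0.2296, 0.325]
tool_rot: [-0.001, 1.0, 0.0, -0.0]
ft_force: [-0.3, 1.2, -0.5]
grip_width: 0.0855
```

```bash
python3 - <<'E'
from h import *
o=sensors.get_obs();print(o['eef_pos'],o['joint_vel'].round(3));T=toolT(o);np.save("w6T.npy",T)
c=optics.camera("wrist");cv2.imwrite("pics/w6.png",c['pixels'][:,:,::-1])
s=optics.camera("scene");crop(s['pixels'],210,100,410,300,4,"pics/sc6.png")
s=optics.camera("side");crop(s['pixels'],230,130,430,290,4,"pics/si6.png")
E
```

```text
[ 0.44326457 -0.22961291  0.3249754 ] [ 0.014  0.002 -0.    -0.    -0.002 -0.001]
```

View pics/w6.png

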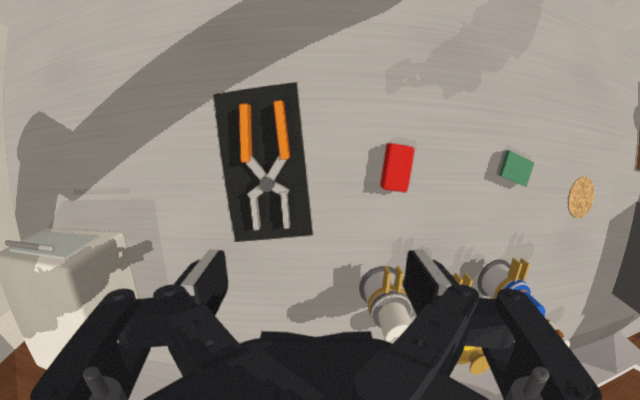

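View pics/sc6.png

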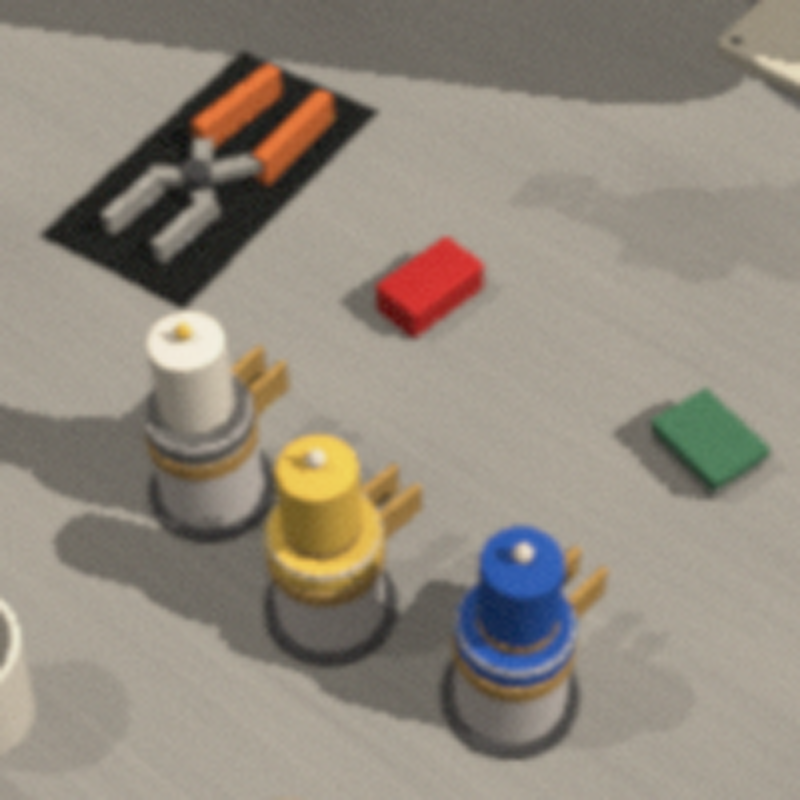

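View pics/si6.png

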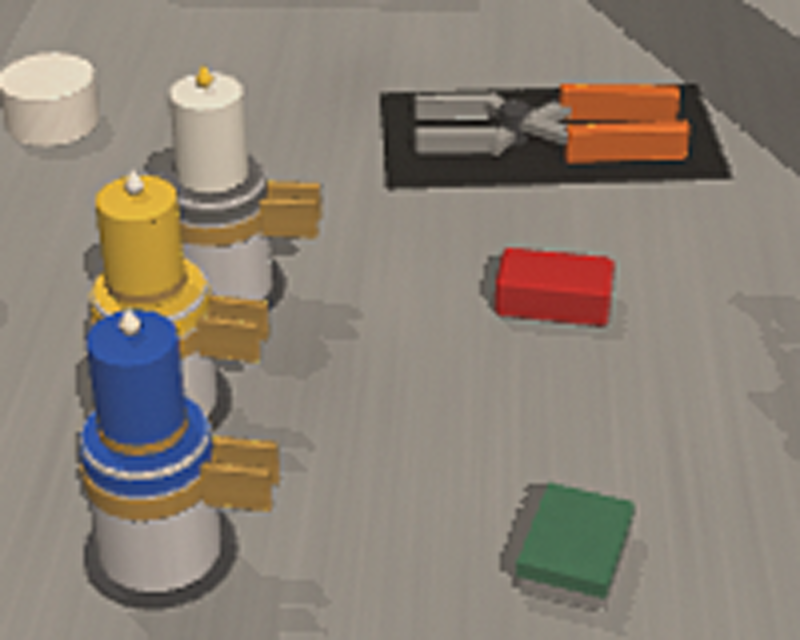

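```bash
python3 - <<'E'
from h import *
p=cv2.imread("pics/w6.png")[:,:,::-1]
crop(p,200,75,340,255,4.2,"pics/w6a.png")
E
```

```text
(no output)
```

View pics/w6a.png

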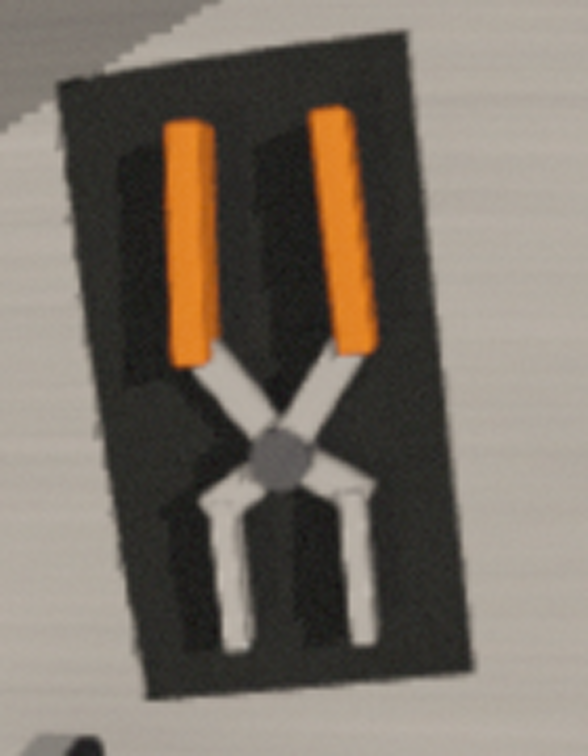

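```bash
python3 - <<'E'
from h import *
np.set_printoptions(precision=4,suppress=True)
c=optics.camera("wrist");T=np.load("w6T.npy")
A=lambda x,y:(200+(x+.5)/4.2-.5,75+(y+.5)/4.2-.5)
P=lambda x,y,z:plane(c,*A(x,y),z,T)
lf=(P(166,122,.028)+P(203,122,.028))/2; ln=(P(171,366,.028)+P(208,366,.028))/2
rf=(P(309,110,.028)+P(348,110,.028))/2; rn=(P(337,354,.028)+P(376,352,.028))/2
pv=P(281,458,.028); jl=P(238,648,.024); jr=P(365,642,.024)
print(lf,ln,rf,rn,pv,jl,jr)
hm=(lf+ln+rf+rn)/4; jm=(jl+jr)/2; fm=(lf+rf)/2; nm=(ln+rn)/2
for a,b in[(fm,nm),(fm,jm),(hm,jm),(hm,pv),(pv,jm)]:
    d=b-a;print(np.hypot(d[0],d[1]),np.arctan2(d[1],d[0]))
print(hm)
M=[P(60,85,.002),P(407,33,.002),P(472,670,.002),P(148,697,.002)];print(np.array(M),np.mean(M,0))
d=M[2]-M[1]+M[3]-M[0];print(np.arctan2(d[1],d[0]))
E
```

```text
[ 0.3453 -0.3319  0.028 ] [ 0.4297 -0.3322  0.028 ] [ 0.3432 -0.2824  0.028 ] [ 0.4262 -0.2738  0.028 ] [ 0.4625 -0.3009  0.028 ] [ 0.5337 -0.3206  0.024 ] [ 0.531  -0.2736  0.024 ]
0.08378983083734537 0.04939490581644982
0.18839435098760476 0.05335885604442346
0.14649985883985644 0.05449243365672565
0.07649166280483868 0.05424890789747511
0.07000820078139465 0.054758512345917124
[ 0.3861 -0.3051  0.028 ]
[[ 0.3266 -0.3853  0.002 ]
 [ 0.3137 -0.2575  0.002 ]
 [ 0.5498 -0.2352  0.002 ]
 [ 0.5622 -0.3629  0.002 ]] [ 0.4381 -0.3102  0.002 ]
0.09462343033268783
```

```bash
python3 - <<'E'
from h import *
go([.3876,-.305,.10],np.pi+.0545)
E
```

```text
go [ 0.0558 -0.0755  0.2251  0.0004 -0.0004 -0.0525]
```

apply_moves(plan=[0.008, -0.011, 0.033, 0, 0, -0.02, 0.017, -0.023, 0.067, 0, 0, -0.04, 0.025, -0.034, 0.1, 0, 0, -0.0525, 0.034, -0.046, 0.135, 0, 0, -0.0525, 0.043, -0.058, 0.17, 0, 0, -0.0525, 0.05, -0.069, 0.2, 0, 0, -0.0525, 0.0558, -0.0755, 0.22, 0, 0, -0.0525, 0.0558, -0.0755, 0.225, 0, 0, -0.0525, 0.0558, -0.0755, 0.225, 0, 0, -0.0525, 0.0558, -0.0755, 0.225, 0, 0, -0.0525])

```text
clock: 19.07
eef_pos: [0.3881, -0.3058, 0.1012]
tool_rot: [-0.027, 1.0, -0.0, 0.001]
ft_force: [0.3, -0.5, -0.7]
grip_width: 0.0852
```

```bash
python3 - <<'E'
from h import *
o=sensors.get_obs();print(o['eef_pos'],o['joint_vel'].round(3));T=toolT(o);np.save("w7T.npy",T)
c=optics.camera("wrist");cv2.imwrite("pics/w7.png",c['pixels'][:,:,::-1])
go([.3876,-.305,.003],np.pi+.0545)
E
```

```text
[ 0.38805029 -0.3057907   0.10116996] [ 0.006 -0.022  0.024  0.    -0.001 -0.002]
go [ 0.0012  0.0014  0.0989 -0.0017  0.0023 -0.0007]
```

View pics/w7.png

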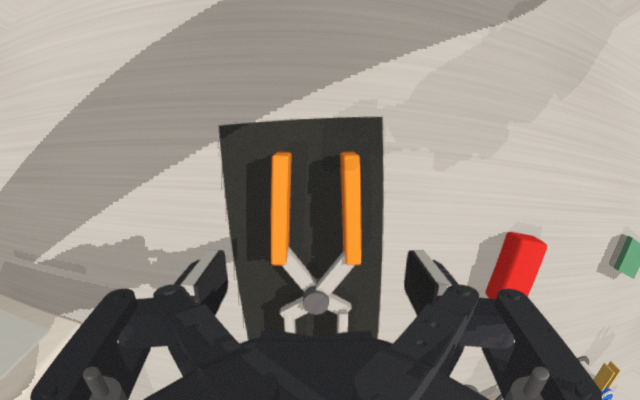

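apply_moves(plan=[0, 0.0005, 0.025, 0, 0, 0, 0, 0.0005, 0.05, 0, 0, 0, 0, 0.0005, 0.075, 0, 0, 0, 0, 0.0005, 0.09, 0, 0, 0, 0, 0.0005, 0.097, 0, 0, 0, 0, 0.0005, 0.097, 0, 0, 0, 0, 0.0005, 0.097, 0, 0, 0])

```text
clock: 19.7
eef_pos: [0.3883, -0.3059, 0.0046]
tool_rot: [-0.027, 1.0, -0.001, 0.001]
ft_force: [0.5, -0.9, -0.3]
grip_width: 0.0854
```

apply_moves(plan=[0, 0, 0, 0, 0, 0, 0, 0, 0, 0, 0, 0, 0, 0, 0, 0, 0, 0, 0, 0, 0, 0, 0, 0, 0, 0, 0, 0, 0, 0, 0, 0, 0, 0, 0, 0], grip=0.058)

```text
clock: 20.2
eef_pos: [0.3887, -0.307, 0.0068]
tool_rot: [-0.026, 1.0, -0.002, 0.002]
ft_force: [-4.0, 2.0, 14.0]
grip_width: 0.0582
```

```bash
python3 - <<'E'
from h import *
o=sensors.get_obs();print(o['eef_pos'],o['grip_width'],o['ft_force'])
c=optics.camera("side");crop(c['pixels'],300,120,440,200,5.5,"pics/si8.png")
E
```

```text
[ 0.3886684  -0.30699024  0.00679334] 0.05819814595255288 [-3.95186903  2.04077451 14.03833178]
```

View pics/si8.png

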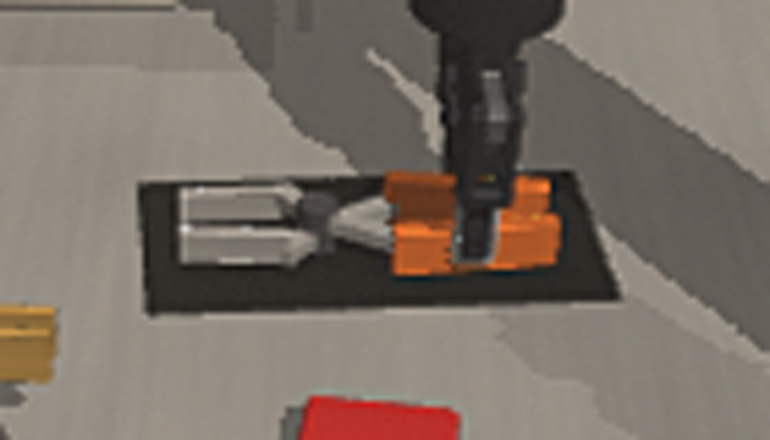

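apply_moves(plan=[0, 0, -0.01, 0, 0, 0, 0, 0, -0.025, 0, 0, 0, 0, 0, -0.045, 0, 0, 0, 0, 0, -0.065, 0, 0, 0, 0, 0, -0.08, 0, 0, 0, 0, 0, -0.09, 0, 0, 0, 0, 0, -0.09, 0, 0, 0, 0, 0, -0.09, 0, 0, 0])

```text
clock: 20.92
eef_pos: [0.3873, -0.3056, 0.0939]
tool_rot: [-0.026, 1.0, -0.0, 0.001]
ft_force: [0.7, 0.1, -1.9]
grip_width: 0.058
```

```bash
python3 - <<'E'
from h import *
o=sensors.get_obs();print(o['eef_pos'],o['grip_width'],o['ft_force'],o['ft_torque']);np.save("w9T.npy",toolT(o))
c=optics.camera("side");crop(c['pixels'],280,90,440,210,5,"pics/si9.png")
c=optics.camera("wrist");cv2.imwrite("pics/w9.png",c['pixels'][:,:,::-1])
E
```

```text
[ 0.38725196 -0.3056268   0.09387767] 0.0579785616300267 [ 0.67654478  0.08234341 -1.87051998] [-0.04834001  0.02437572 -0.02251706]
```

View pics/si9.png

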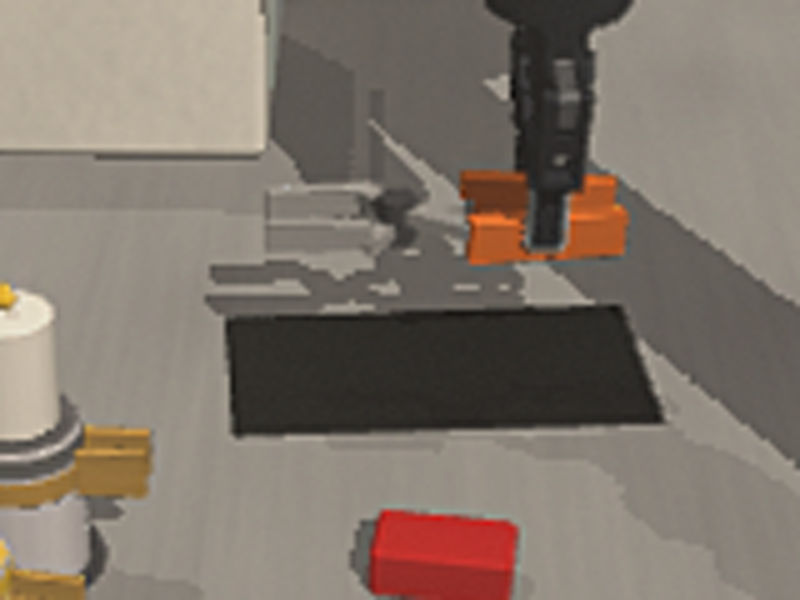

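View pics/w9.png

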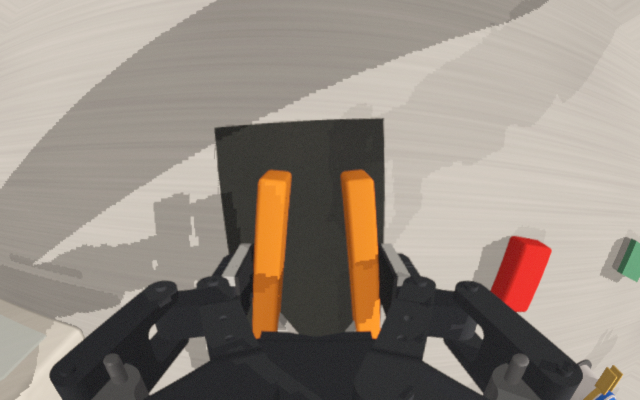

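```bash
python3 - <<'E'
from h import *
p=cv2.imread("pics/w6.png")[:,:,::-1]
crop(p,350,240,550,370,4,"pics/w6b.png")
E
```

```text
(no output)
```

View pics/w6b.png

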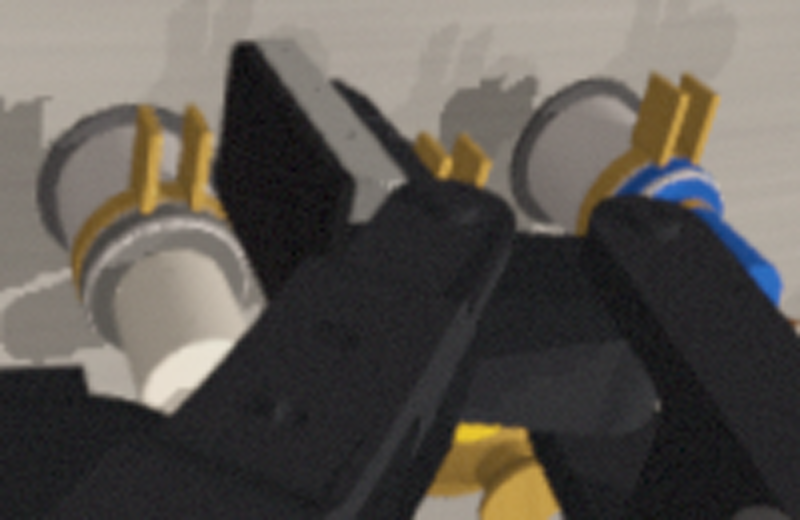

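```bash
cat > ov.py <<'E'
from h import *
import sys
def box(img,c,T,off,s,ax,yaw,col,cl=0.):
    r=np.array([[np.cos(yaw),-np.sin(yaw)],[np.sin(yaw),np.cos(yaw)]])
    for y0,y1 in[(-.012,-.007),(.007-cl,.012-cl)]:
        pts=[]
        for x in(-.064,-.034):
            for y in(y0,y1):
                for z in(.049,.075):
                    q=r@[x,y];pts.append((proj(c,[ax[0]+q[0],ax[1]+q[1],z],T)-off+.5)*s-.5)
        pts=np.array(pts)
        for i in range(8):
            for j in range(i):
                if bin(i^j).count('1')==1: cv2.line(img,tuple(pts[i].round().astype(int).tolist()),tuple(pts[j].round().astype(int).tolist()),col,1,cv2.LINE_AA)
H={'w':((.647,-.1145),0.0),'y':((.668,-.0005),-.115),'b':((.647,.1185),-.095)}
if __name__=="__main__":
    c=optics.camera("wrist");s=optics.camera("scene");d=optics.camera("side")
    T1=np.eye(4);T1[:3,:3]=R.from_quat([0,1,0,0.]).as_matrix();T1[:3,3]=[.5245,.0784,.3255]
    outs=[]
    for fn,cc,T,x0,y0,x1,y1,sc in [("w1",c,T1,150,205,380,275,3.4),("w3a",c,np.load("w3T.npy"),0,0,0,0,0),("w6",c,np.load("w6T.npy"),355,250,535,310,4.4),("scene2",s,None,250,175,370,275,6),("si2",d,None,0,0,0,0,0)]:
        if sc==0: continue
        im=cv2.imread(f"pics/{fn}.png")[y0:y1,x0:x1];im=cv2.resize(im,None,fx=sc,fy=sc,interpolation=cv2.INTER_CUBIC)
        for k,(ax,yaw) in H.items(): box(im,cc,T,np.array([x0,y0]),sc,ax,yaw,(255,0,255))
        cv2.imwrite(f"pics/ov_{fn}_{sys.argv[1]}.png",im)
E
python3 ov.py a
```

```text
(no output)
```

View pics/ov_w1_a.png

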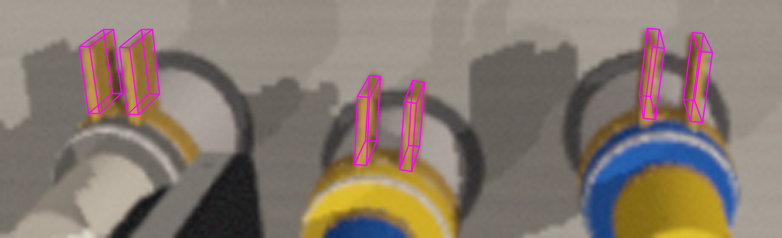

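View pics/ov_w6_a.png

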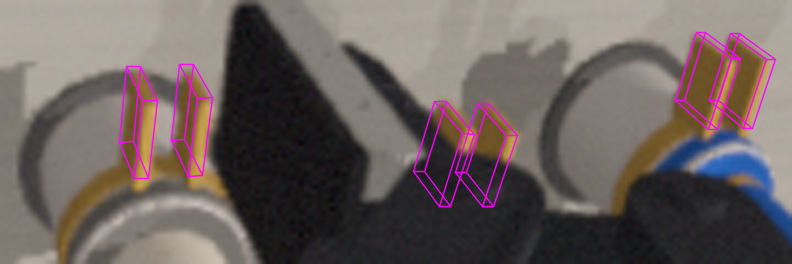

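View pics/ov_scene2_a.png

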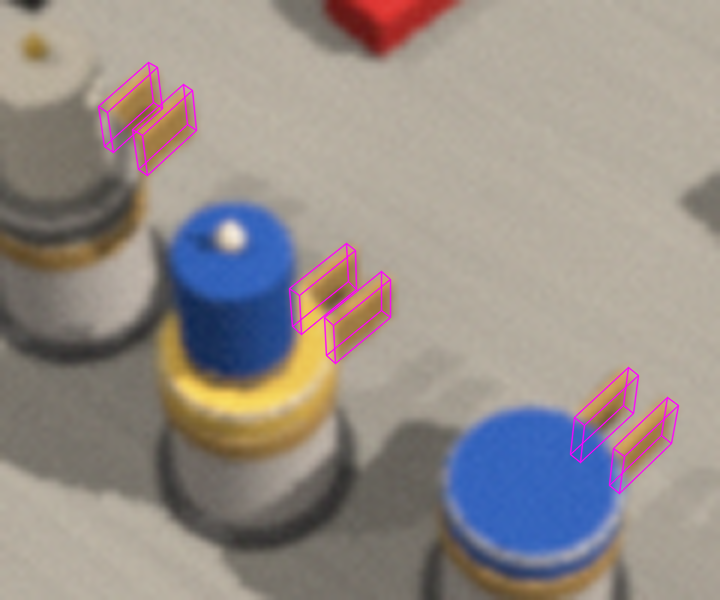

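```bash
python3 - <<'E'
from h import *
go([.415,-.114,.094]);go([.415,-.114,.054])
E
```

```text
go [-0.0388  0.1891 -0.0016  0.0016 -0.0019  0.0527]
go [-0.0388  0.189   0.0384  0.0016 -0.0019  0.0527]
```

apply_moves(plan=[-0.002, 0.01, 0, 0, 0, 0.01, -0.007, 0.03, 0, 0, 0, 0.02, -0.012, 0.055, 0, 0, 0, 0.03, -0.017, 0.08, 0, 0, 0, 0.04, -0.022, 0.105, 0, 0, 0, 0.05, -0.027, 0.13, 0, 0, 0, 0.0527, -0.032, 0.155, 0, 0, 0, 0.0527, -0.037, 0.177, 0, 0, 0, 0.0527, -0.0388, 0.189, 0.01, 0, 0, 0.0527, -0.0388, 0.189, 0.025, 0, 0, 0.0527, -0.0388, 0.189, 0.0365, 0, 0, 0.0527, -0.0388, 0.189, 0.0384, 0, 0, 0.0527])

```text
clock: 22.17
eef_pos: [0.4138, -0.1136, 0.0527]
tool_rot: [-0.001, 1.0, 0.001, -0.002]
ft_force: [-0.6, 0.3, -2.0]
grip_width: 0.0583
```

apply_moves(plan=[0, 0, 0, 0, 0, 0, 0, 0, 0, 0, 0, 0, 0, 0, 0, 0, 0, 0])

```text
clock: 22.42
eef_pos: [0.4163, -0.115, 0.0554]
tool_rot: [0.0, 1.0, -0.0, 0.0]
ft_force: [-0.1, -0.7, -2.3]
grip_width: 0.0582
```

```bash
python3 - <<'E'
from h import *
o=sensors.get_obs();print(o['eef_pos'],o['grip_width'],o['ft_force'],o['tool_rot']);np.save("w10T.npy",toolT(o))
c=optics.camera("side");crop(c['pixels'],255,150,395,260,5.5,"pics/si10.png")
c=optics.camera("scene");crop(c['pixels'],230,120,360,240,6,"pics/sc10.png")
c=optics.camera("wrist");cv2.imwrite("pics/w10.png",c['pixels'][:,:,::-1])
E
```

```text
[ 0.41627537 -0.11500028  0.05544603] 0.058210534888668154 [-0.05287548 -0.65678713 -2.33716401] [ 2.53373012e-04  9.99999851e-01 -1.21055190e-04  4.67103063e-04]
```

View pics/si10.png

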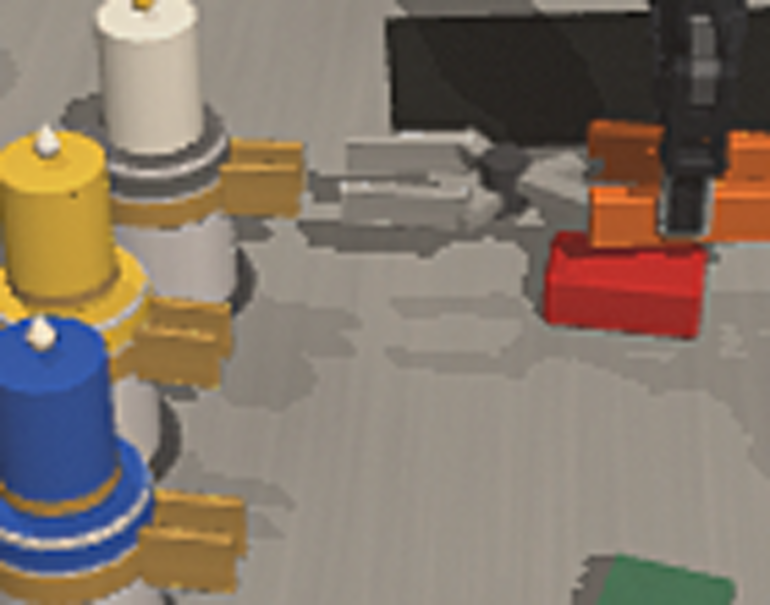

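View pics/sc10.png

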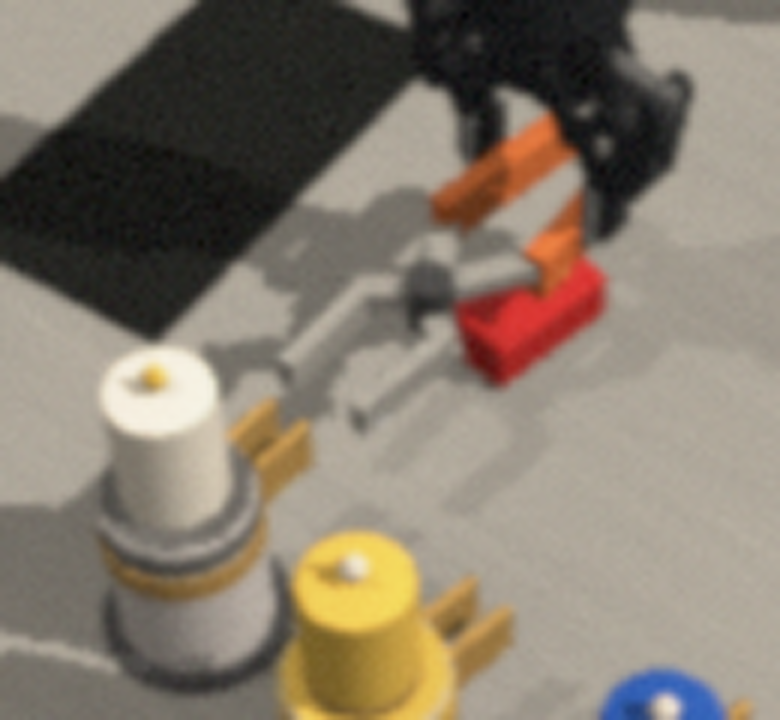

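View pics/w10.png

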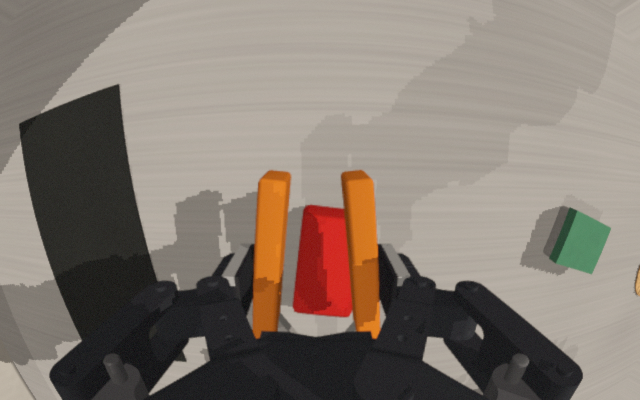

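```bash
cat > jaws.py <<'E'
from h import *
def pj(c,T,off,s,P): return ((proj(c,P,T)-off+.5)*s-.5).round(0)
def pose(tcp,psi,fw=.0739,up=.008):
    x=np.array([-np.cos(psi),-np.sin(psi),0]);y=np.array([np.sin(psi),-np.cos(psi),0])
    if y[1]<0:y=-y
    p=np.array(tcp)+fw*x;p[2]+=up
    return p,x,y
E
python3 - <<'E'
from jaws import *
s=optics.camera("scene");d=optics.camera("side")
f=lambda x,y:(230+(x+.5)/6-.5,120+(y+.5)/6-.5)
g=lambda x,y:(255+(x+.5)/5.5-.5,150+(y+.5)/5.5-.5)
np.set_printoptions(precision=4,suppress=True)
for nm,a,b in [("+y jaw tip top",(356,406),(342,184)),("-y jaw tip top",(285,357),(348,140)),("pivot",(431,270),(503,150))]:
    print(nm,tri([ray(s,*f(*a)),ray(d,*g(*b))]),plane(s,*f(*a),.072),plane(d,*g(*b),.072))
p,x,y=pose([.4163,-.115,.0555],np.pi);q=.107
for sg in(1,-1):
    t=p+.07*x+sg*y*(.0195-.035*q+.003)+[0,0,.009]
    print(sg,t,pj(s,None,np.array([230,120]),6,t),pj(d,None,np.array([255,150]),5.5,t))
E
```

```text
+y jaw tip top [ 0.563  -0.0967  0.0697] [ 0.5646 -0.0951  0.072 ] [ 0.5626 -0.0936  0.072 ]
-y jaw tip top [ 0.5624 -0.1364  0.0686] [ 0.5629 -0.1356  0.072 ] [ 0.5627 -0.1287  0.072 ]
pivot [ 0.4929 -0.1149  0.0787] [ 0.4872 -0.12    0.072 ] [ 0.4935 -0.1239  0.072 ]
1 [ 0.5602 -0.0962  0.0725] [361. 398.] [348. 180.]
-1 [ 0.5602 -0.1338  0.0725] [293. 355.] [354. 133.]
```

apply_moves(plan=[-0.004, 0.001, -0.001, 0, 0, 0, -0.01, 0.001, -0.001, 0, 0, 0, -0.016, 0.001, -0.001, 0, 0, 0, -0.022, 0.001, -0.001, 0, 0, 0, -0.028, 0.001, -0.001, 0, 0, 0, -0.034, 0.001, -0.001, 0, 0, 0, -0.039, 0.001, -0.001, 0, 0, 0, -0.042, 0.001, -0.001, 0, 0, 0, -0.043, 0.001, -0.001, 0, 0, 0, -0.043, 0.001, -0.001, 0, 0, 0, -0.043, 0.001, -0.001, 0, 0, 0])

```text
clock: 23.58
eef_pos: [0.4584, -0.1136, 0.0558]
tool_rot: [0.0, 1.0, 0.0, -0.0]
ft_force: [0.3, -0.2, -1.5]
grip_width: 0.058
```

```bash
python3 - <<'E'
from h import *
o=sensors.get_obs();print(o['eef_pos'],o['grip_width'],o['ft_force'],o['tool_rot'])
c=optics.camera("side");crop(c['pixels'],255,150,375,240,6.5,"pics/si11.png")
c=optics.camera("scene");crop(c['pixels'],230,150,330,240,7,"pics/sc11.png")
E
```

```text
[ 0.45843275 -0.11357978  0.05581039] 0.05802013228256789 [ 0.29564064 -0.21661933 -1.52498435] [ 1.68023033e-05  9.99999947e-01  3.92679611e-05 -3.21771386e-04]
```

View pics/si11.png

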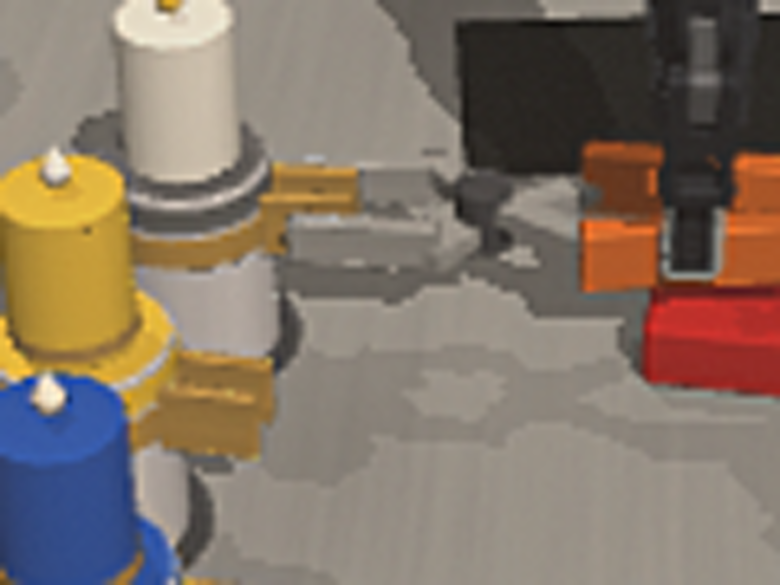

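View pics/sc11.png

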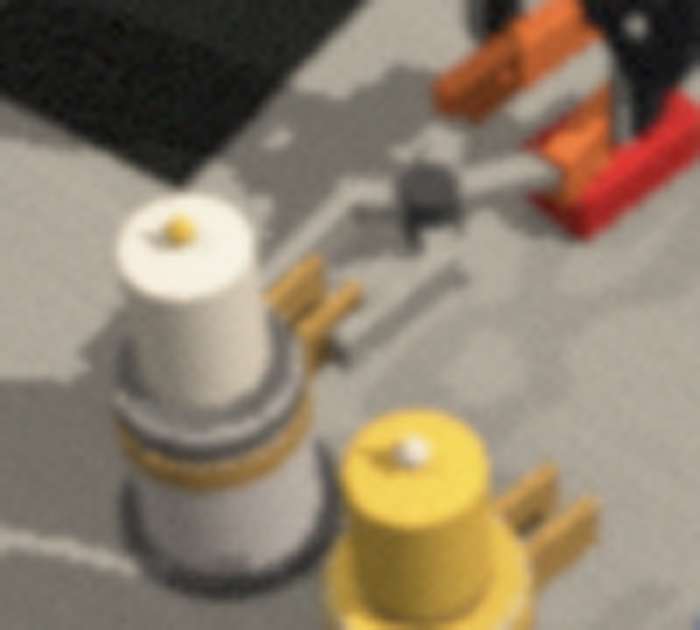

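apply_moves(plan=[0, -0.001, 0, 0, 0, 0, 0, -0.002, 0, 0, 0, 0, 0, -0.002, 0, 0, 0, 0, 0, -0.002, 0, 0, 0, 0, 0, -0.002, 0, 0, 0, 0, 0, -0.002, 0, 0, 0, 0], grip=0.048)

```text
clock: 24.18
eef_pos: [0.4577, -0.1156, 0.0556]
tool_rot: [0.0, 1.0, 0.0, -0.001]
ft_force: [-4.2, 0.4, -1.8]
grip_width: 0.0485
```

apply_moves(plan=[0, 0, 0, 0, 0, 0, 0, 0, 0, 0, 0, 0, 0, 0, 0, 0, 0, 0, 0, 0, 0, 0, 0, 0], grip=0.043)

```text
clock: 24.52
eef_pos: [0.4568, -0.1162, 0.0554]
tool_rot: [0.001, 1.0, -0.001, -0.002]
ft_force: [-6.3, -2.7, -0.4]
grip_width: 0.0435
```

```bash
python3 - <<'E'
from h import *
o=sensors.get_obs();print(o['eef_pos'],o['grip_width'],o['ft_force'],o['tool_rot'])
c=optics.camera("side");crop(c['pixels'],255,150,375,240,6.5,"pics/si12.png")
c=optics.camera("scene");crop(c['pixels'],230,150,330,240,7,"pics/sc12.png")
E
```

```text
[ 0.45683419 -0.11618016  0.05538305] 0.043529914063958355 [-6.343653   -2.68913375 -0.41088933] [ 8.21695203e-04  9.99997661e-01 -6.11137627e-04 -1.90532622e-03]
```

View pics/si12.png

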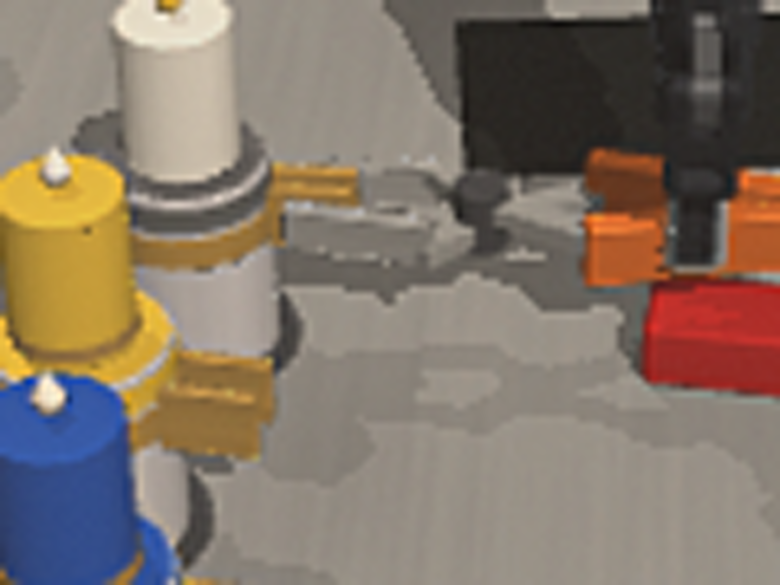

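View pics/sc12.png

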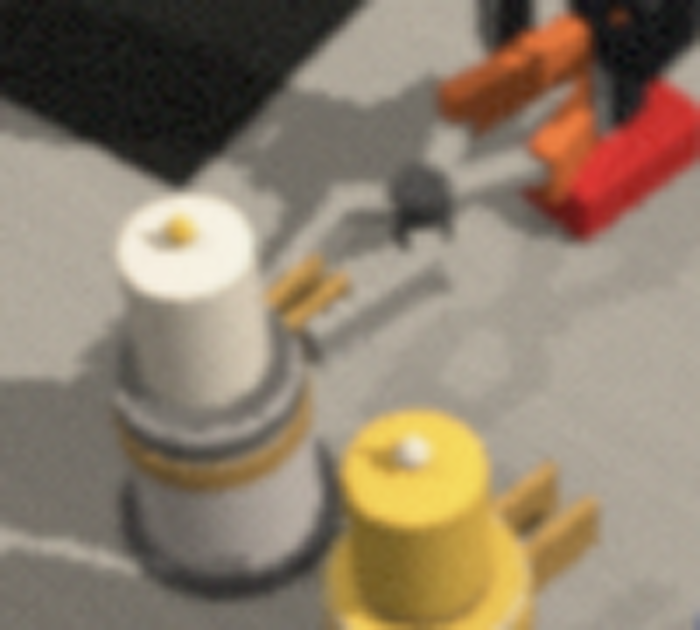

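apply_moves(plan=[0, 0, 0, 0, 0, 0, 0, 0, 0, 0, 0, 0, 0, 0, 0, 0, 0, 0, 0, 0, 0, 0, 0, 0, 0, 0, 0, 0, 0, 0], grip=0.038)

```text
clock: 25.03
eef_pos: [0.4565, -0.1163, 0.0554]
tool_rot: [0.001, 1.0, -0.001, -0.002]
ft_force: [-6.1, -3.2, -0.1]
grip_width: 0.0409
```

```bash
python3 - <<'E'
from h import *
o=sensors.get_obs();print(o['eef_pos'],o['grip_width'],o['ft_force'],o['tool_rot'])
c=optics.camera("side");crop(c['pixels'],255,150,375,240,6.5,"pics/si13.png")
c=optics.camera("scene");crop(c['pixels'],230,150,330,240,7,"pics/sc13.png")
E
```

```text
[ 0.45653956 -0.11632     0.05536763] 0.04092523607331942 [-6.11845536 -3.19508948 -0.14384531] [ 1.01539912e-03  9.99996868e-01 -7.41864283e-04 -2.16409007e-03]
```

View pics/sc13.png

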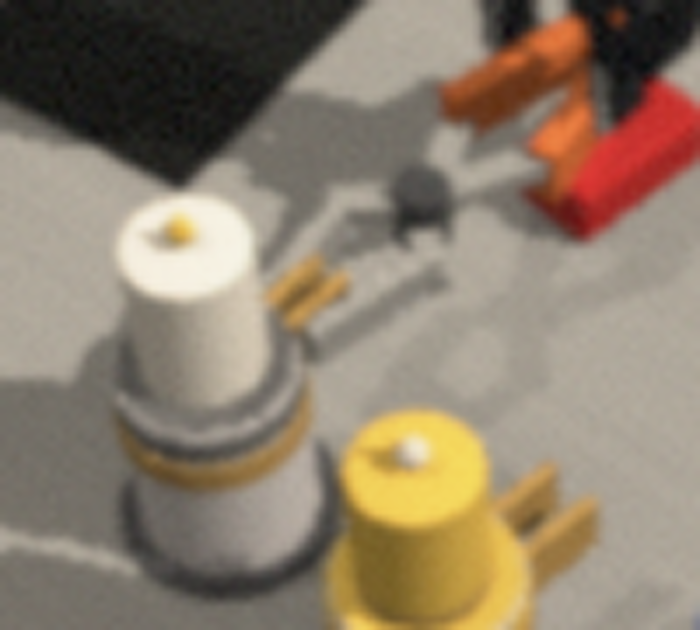

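apply_moves(plan=[0, 0, 0, 0, 0, 0, 0, 0, 0, 0, 0, 0, 0, 0, 0, 0, 0, 0, 0, 0, 0, 0, 0, 0, 0, 0, 0, 0, 0, 0], grip=0.058)

```text
clock: 25.55
eef_pos: [0.4595, -0.1156, 0.0562]
tool_rot: [-0.0, 1.0, -0.0, 0.001]
ft_force: [-0.0, -1.0, -1.6]
grip_width: 0.058
```

```bash
python3 - <<'E'
from h import *
o=sensors.get_obs();print(o['eef_pos'],o['grip_width'],o['ft_force'],o['tool_rot'])
c=optics.camera("side");crop(c['pixels'],255,150,375,240,6.5,"pics/si14.png")
c=optics.camera("scene");crop(c['pixels'],230,150,330,240,7,"pics/sc14.png")
E
```

```text
[ 0.45952305 -0.11555412  0.05622472] 0.05802304184260143 [-0.00945915 -0.99350343 -1.59223703] [-2.32974779e-04  9.99999739e-01 -3.12712088e-05  6.83485612e-04]
```

View pics/sc14.png

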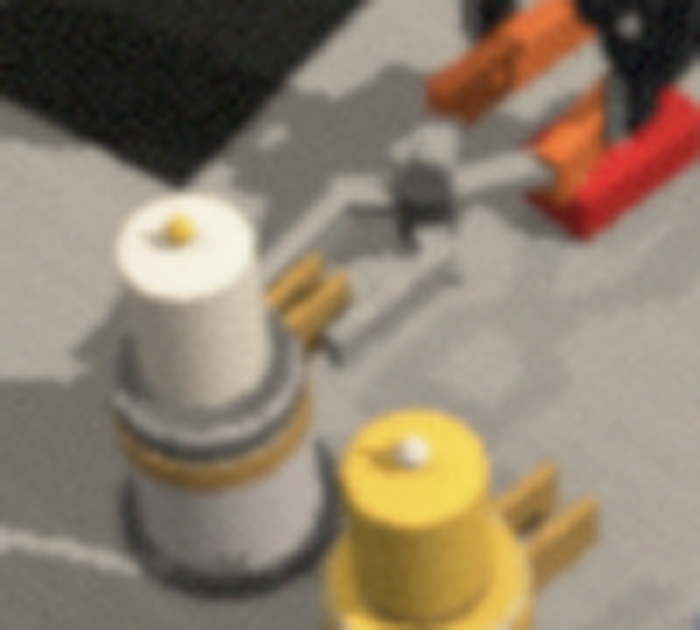

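View pics/si14.png

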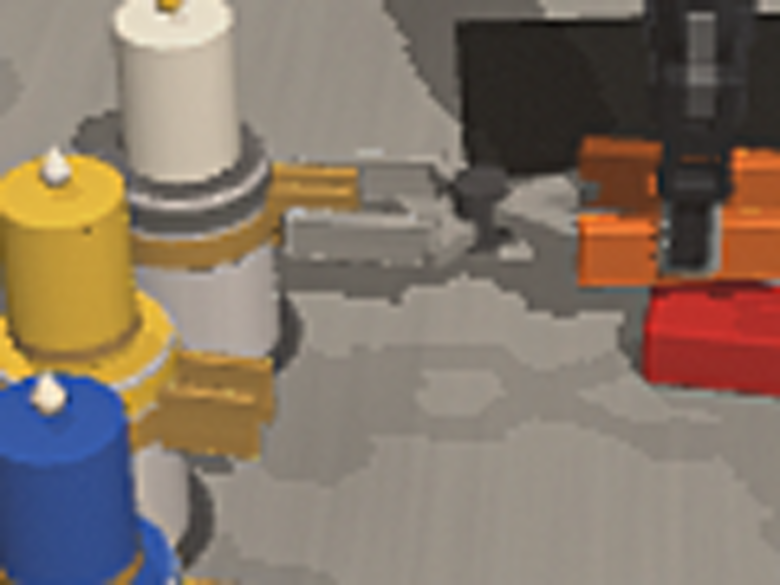

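apply_moves(plan=[0.005, 0, 0, 0, 0, 0, 0.013, 0, 0, 0, 0, 0, 0.021, 0, 0, 0, 0, 0, 0.03, 0, 0, 0, 0, 0, 0.04, 0, 0, 0, 0, 0, 0.048, 0, 0, 0, 0, 0, 0.052, 0, 0, 0, 0, 0, 0.052, 0, 0, 0, 0, 0])

```text
clock: 26.32
eef_pos: [0.4053, -0.1155, 0.0559]
tool_rot: [0.0, 1.0, 0.0, -0.0]
ft_force: [-0.4, -0.7, -1.6]
grip_width: 0.0577
```

```bash
python3 - <<'E'
from h import *
o=sensors.get_obs();print(o['eef_pos'],o['grip_width'],o['ft_force'],o['tool_rot'])
go([.440,.0258,.056],np.pi-.115)
E
```

```text
[ 0.40527471 -0.11553197  0.05592741] 0.05770621172808539 [-0.41648463 -0.72832084 -1.56473544] [ 2.66866455e-04  9.99999856e-01  1.12739548e-04 -4.52563370e-04]
go [-3.460e-02  1.414e-01 -1.000e-04  2.000e-04 -9.000e-04  1.145e-01]
```

apply_moves(plan=[0, 0.008, 0, 0, 0, 0.01, 0, 0.022, 0, 0, 0, 0.02, 0, 0.04, 0, 0, 0, 0.035, 0, 0.06, 0, 0, 0, 0.05, -0.005, 0.08, 0, 0, 0, 0.07, -0.01, 0.1, 0, 0, 0, 0.085, -0.018, 0.12, 0, 0, 0, 0.1, -0.026, 0.134, 0, 0, 0, 0.11, -0.032, 0.14, 0, 0, 0, 0.1145, -0.0346, 0.1414, 0, 0, 0, 0.1145, -0.0346, 0.1414, 0, 0, 0, 0.1145, -0.0346, 0.1414, 0, 0, 0, 0.1145])

```text
clock: 27.32
eef_pos: [0.4412, 0.0251, 0.0558]
tool_rot: [0.057, 0.998, -0.0, -0.0]
ft_force: [0.2, 0.1, -1.7]
grip_width: 0.058
```

```bash
python3 - <<'E'
from h import *
o=sensors.get_obs();print(o['eef_pos'],o['grip_width'],o['ft_force'],o['tool_rot'])
c=optics.camera("side");crop(c['pixels'],240,160,380,260,5.5,"pics/si15.png")
c=optics.camera("scene");crop(c['pixels'],260,140,380,260,6.5,"pics/sc15.png")
E
```

```text
[0.44115246 0.02514441 0.05579502] 0.05801036305513267 [ 0.17688644  0.10145723 -1.70784367] [ 5.74765318e-02  9.98346789e-01 -2.41556011e-04 -2.80558090e-04]
```

View pics/sc15.png

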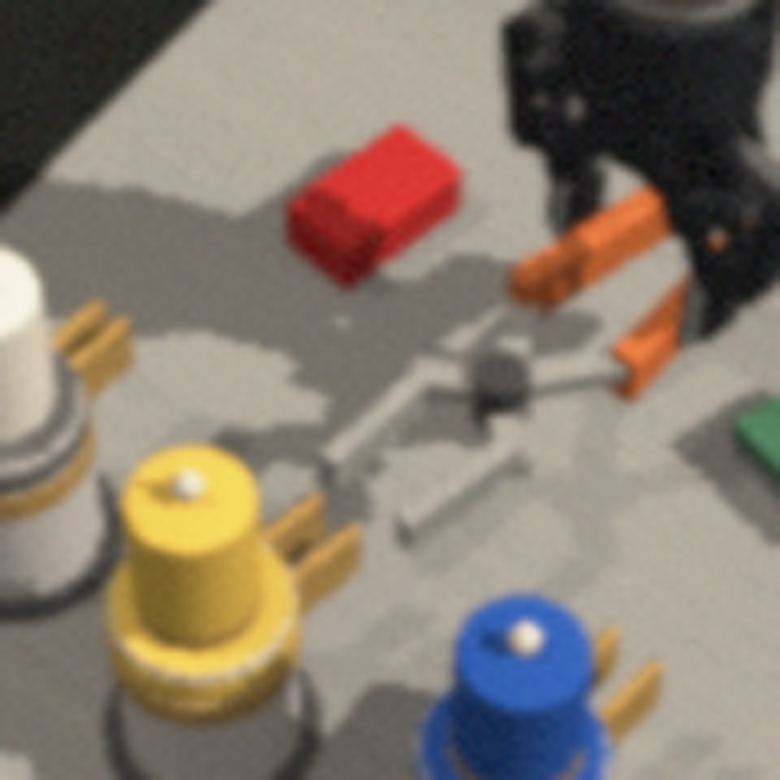

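View pics/si15.png

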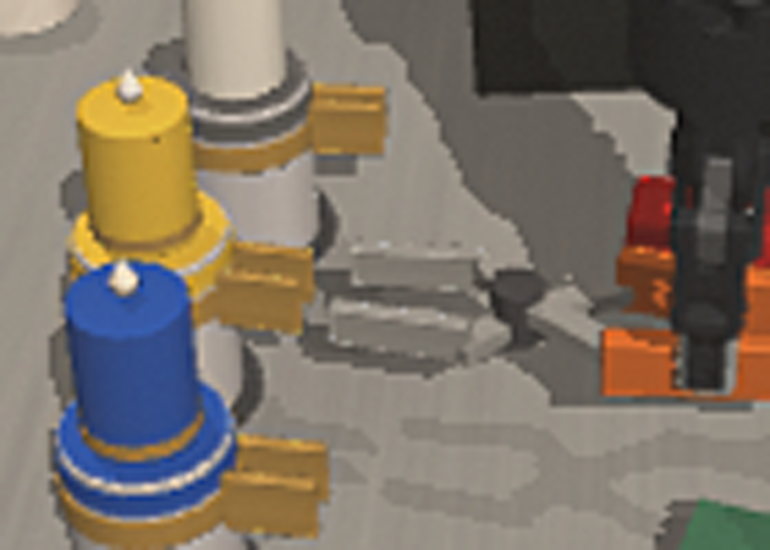

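```bash
python3 - <<'E'
from jaws import *
s=optics.camera("scene");d=optics.camera("side")
f=lambda x,y:(260+(x+.5)/6.5-.5,140+(y+.5)/6.5-.5)
g=lambda x,y:(240+(x+.5)/5.5-.5,160+(y+.5)/5.5-.5)
np.set_printoptions(precision=4,suppress=True)
t=[]
for nm,a,b in [("+y jaw tip top",(404,522),(331,298)),("-y jaw tip top",(328,452),(354,249))]:
    t.append(tri([ray(s,*f(*a)),ray(d,*g(*b))]));print(nm,t[-1])
m=(t[0]+t[1])/2;ax=np.array([.668,-.0005]);u=np.array([np.cos(-.115),np.sin(-.115)]);v=np.array([-u[1],u[0]])
print(m,"own",(m[:2]-ax)@u,(m[:2]-ax)@v)
E
```

```text
+y jaw tip top [0.5902 0.0272 0.0717]
-y jaw tip top [ 0.5838 -0.0126  0.0686]
[0.587  0.0073 0.0701] own -0.08132806865737376 -0.0015510911985150485
```

apply_moves(plan=[-0.004, 0.001, -0.001, 0, 0, 0, -0.01, 0.001, -0.001, 0, 0, 0, -0.016, 0.001, -0.001, 0, 0, 0, -0.022, 0.001, -0.001, 0, 0, 0, -0.028, 0.001, -0.001, 0, 0, 0, -0.034, 0.001, -0.001, 0, 0, 0, -0.038, 0.001, -0.001, 0, 0, 0, -0.04, 0.001, -0.001, 0, 0, 0, -0.041, 0.001, -0.001, 0, 0, 0, -0.041, 0.001, -0.001, 0, 0, 0, -0.041, 0.001, -0.001, 0, 0, 0])

```text
clock: 28.43
eef_pos: [0.4819, 0.0221, 0.0568]
tool_rot: [0.057, 0.998, -0.0, -0.0]
ft_force: [-0.0, 0.5, -1.1]
grip_width: 0.0584
```

```bash
python3 - <<'E'
from h import *
o=sensors.get_obs();print(o['eef_pos'],o['grip_width'],o['ft_force'],o['tool_rot'])
c=optics.camera("side");crop(c['pixels'],240,160,360,250,6.5,"pics/si16.png")
c=optics.camera("scene");crop(c['pixels'],260,160,360,260,7,"pics/sc16.png")
E
```

```text
[0.48187167 0.02211516 0.05681554] 0.058380078406067716 [-0.04667041  0.52141571 -1.11747504] [ 5.71827301e-02  9.98363684e-01 -1.43649290e-05 -2.99301579e-04]
```

View pics/sc16.png

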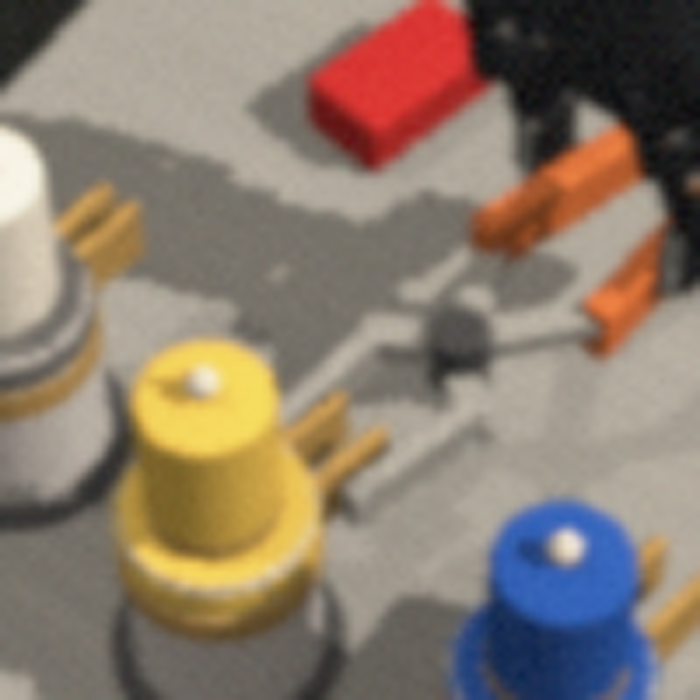

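View pics/si16.png

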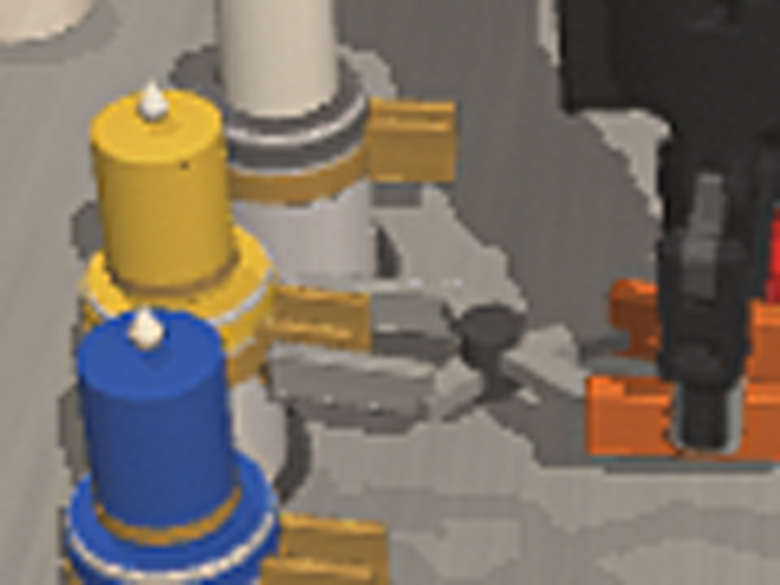

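Inserted around both ears, no contact. Squeeze in stages.

apply_moves(plan=[0, -0.001, 0, 0, 0, 0, 0, -0.002, 0, 0, 0, 0, 0, -0.0025, 0, 0, 0, 0, 0, -0.0025, 0, 0, 0, 0, 0, -0.0025, 0, 0, 0, 0, 0, -0.0025, 0, 0, 0, 0], grip=0.046)

```text
clock: 29.03
eef_pos: [0.4805, 0.0195, 0.0565]
tool_rot: [0.057, 0.998, -0.0, -0.001]
ft_force: [-4.7, -1.6, -1.6]
grip_width: 0.0467
```

apply_moves(plan=[0, 0, 0, 0, 0, 0, 0, 0, 0, 0, 0, 0, 0, 0, 0, 0, 0, 0, 0, 0, 0, 0, 0, 0, 0, 0, 0, 0, 0, 0, 0, 0, 0, 0, 0, 0], grip=0.038)

```text
clock: 29.53
eef_pos: [0.4797, 0.0191, 0.0562]
tool_rot: [0.058, 0.998, -0.001, -0.002]
ft_force: [-6.2, -3.3, 0.1]
grip_width: 0.0408
```

apply_moves(plan=[0, 0, 0, 0, 0, 0, 0, 0, 0, 0, 0, 0, 0, 0, 0, 0, 0, 0, 0, 0, 0, 0, 0, 0, 0, 0, 0, 0, 0, 0], grip=0.058)

```text
clock: 29.95
eef_pos: [0.4828, 0.0198, 0.0573]
tool_rot: [0.057, 0.998, 0.0, 0.001]
ft_force: [0.9, -0.6, -2.4]
grip_width: 0.0581
```

```bash
python3 - <<'E'
from h import *
o=sensors.get_obs();print(o['eef_pos'],o['grip_width'],o['ft_force'],o['tool_rot'])
c=optics.camera("side");crop(c['pixels'],240,160,360,250,6.5,"pics/si17.png")
c=optics.camera("scene");crop(c['pixels'],260,160,360,260,7,"pics/sc17.png")
E
```

```text
[0.48284029 0.01980132 0.05728604] 0.058060386004688096 [ 0.86838941 -0.62554569 -2.3986617 ] [5.70289179e-02 9.98372154e-01 1.79317083e-04 8.44069761e-04]
```

View pics/sc17.png

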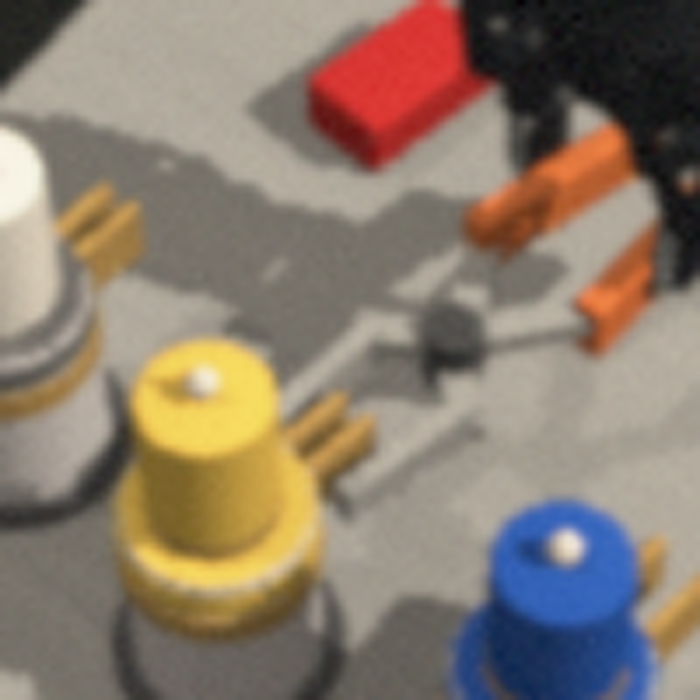

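View pics/si17.png

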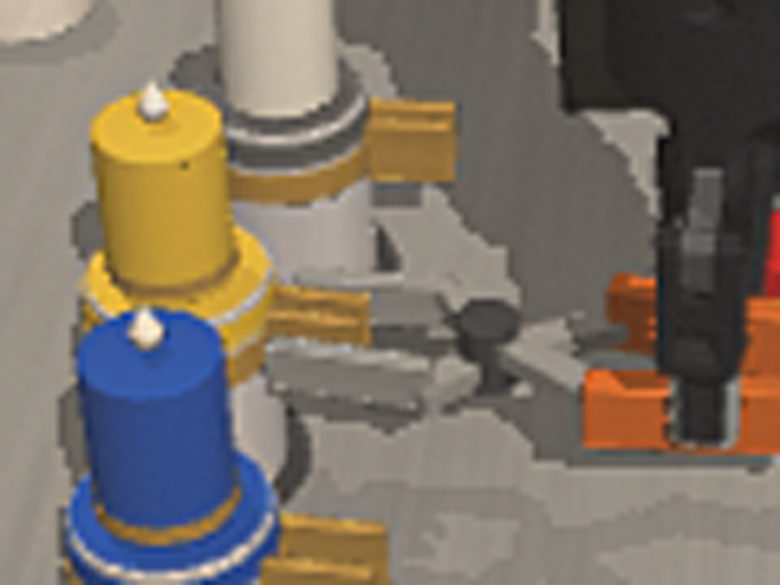

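apply_moves(plan=[0.005, 0, 0, 0, 0, 0, 0.013, 0, 0, 0, 0, 0, 0.021, 0, 0, 0, 0, 0, 0.03, 0, 0, 0, 0, 0, 0.04, 0, 0, 0, 0, 0, 0.05, 0, 0, 0, 0, 0, 0.06, 0, 0, 0, 0, 0, 0.065, 0, 0, 0, 0, 0, 0.065, 0, 0, 0, 0, 0])

```text
clock: 30.8
eef_pos: [0.4155, 0.0271, 0.0569]
tool_rot: [0.057, 0.998, -0.0, -0.001]
ft_force: [0.1, 0.1, -1.7]
grip_width: 0.058
```

```bash
python3 - <<'E'
from h import *
o=sensors.get_obs();print(o['eef_pos'],o['grip_width'],o['ft_force'],o['tool_rot'])
go([.4185,.1401,.056],np.pi-.095)
E
```

```text
[0.41549715 0.02713498 0.05686937] 0.05804678680886232 [ 0.14029787  0.12178346 -1.68369314] [ 5.70104025e-02  9.98373364e-01 -5.73647963e-05 -6.61211568e-04]
go [ 0.0099  0.1126  0.0009 -0.0002 -0.0013 -0.0191]
```

apply_moves(plan=[0.002, 0.006, 0, 0, 0, -0.005, 0.004, 0.018, 0, 0, 0, -0.01, 0.006, 0.034, 0, 0, 0, -0.015, 0.008, 0.052, 0, 0, 0, -0.019, 0.0099, 0.07, 0, 0, 0, -0.019, 0.0099, 0.088, 0, 0, 0, -0.019, 0.0099, 0.102, 0, 0, 0, -0.019, 0.0099, 0.11, 0, 0, 0, -0.019, 0.0099, 0.1126, 0.0005, 0, 0, -0.019, 0.0099, 0.1126, 0.0005, 0, 0, -0.019, 0.0099, 0.1126, 0.0005, 0, 0, -0.019])

```text
clock: 31.72
eef_pos: [0.4202, 0.1397, 0.0563]
tool_rot: [0.048, 0.999, -0.0, -0.0]
ft_force: [-0.7, -0.5, -2.1]
grip_width: 0.0581
```

```bash
python3 - <<'E'
from h import *
o=sensors.get_obs();print(o['eef_pos'],o['grip_width'],o['ft_force'],o['tool_rot'])
c=optics.camera("side");crop(c['pixels'],240,190,380,290,5.5,"pics/si18.png")
c=optics.camera("scene");crop(c['pixels'],310,160,430,280,6.5,"pics/sc18.png")
E
```

```text
[0.42019382 0.13965644 0.05625685] 0.058087274154521584 [-0.66786541 -0.51832948 -2.11091962] [ 4.77811849e-02  9.98857760e-01 -2.80085549e-04 -2.33158841e-04]
```

View pics/sc18.png

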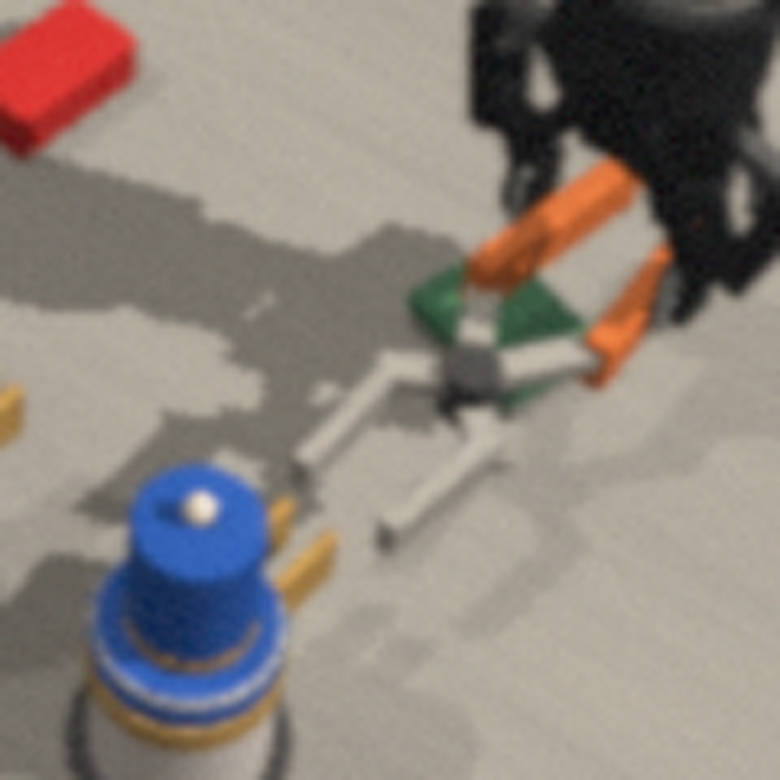

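View pics/si18.png

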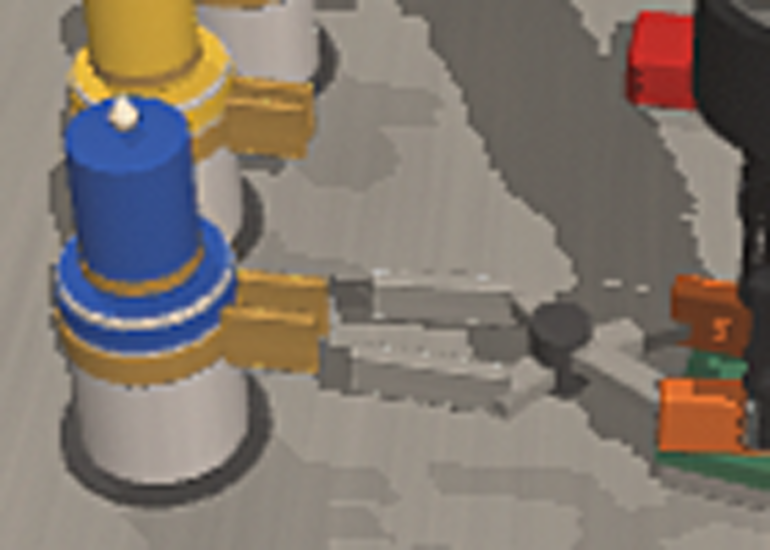

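```bash
python3 - <<'E'
from jaws import *
s=optics.camera("scene");d=optics.camera("side")
f=lambda x,y:(310+(x+.5)/6.5-.5,160+(y+.5)/6.5-.5)
g=lambda x,y:(240+(x+.5)/5.5-.5,190+(y+.5)/5.5-.5)
np.set_printoptions(precision=4,suppress=True)
t=[]
for nm,a,b in [("+y jaw tip top",(380,526),(322,342)),("-y jaw tip top",(296,460),(332,276))]:
    t.append(tri([ray(s,*f(*a)),ray(d,*g(*b))]));print(nm,t[-1],plane(s,*f(*a),.07),plane(d,*g(*b),.07))
m=(t[0]+t[1])/2;ax=np.array([.647,.1183]);u=np.array([np.cos(-.095),np.sin(-.095)]);v=np.array([-u[1],u[0]])
print(m,"own",(m[:2]-ax)@u,(m[:2]-ax)@v)
E
```

```text
+y jaw tip top [0.5771 0.1462 0.0775] [0.5703 0.1422 0.07  ] [0.5797 0.1414 0.07  ]
-y jaw tip top [0.576 0.111 0.079] [0.566  0.1042 0.07  ] [0.5801 0.107  0.07  ]
[0.5765 0.1286 0.0783] own -0.07111137181978291 0.0035766724467692895
```

```bash
python3 - <<'E'
from jaws import *
s=optics.camera("scene");d=optics.camera("side")
f=lambda x,y:(310+(x+.5)/6.5-.5,160+(y+.5)/6.5-.5)
g=lambda x,y:(240+(x+.5)/5.5-.5,190+(y+.5)/5.5-.5)
np.set_printoptions(precision=4,suppress=True)
t=[]
for nm,a,b in [("+y",(380,526),(351,350)),("-y",(296,460),(372,275))]:
    t.append(tri([ray(s,*f(*a)),ray(d,*g(*b))]));print(nm,t[-1],plane(s,*f(*a),.07),plane(d,*g(*b),.07))
crop(d['pixels'],275,230,345,275,11,"pics/si18b.png")
crop(s['pixels'],345,220,395,250,15,"pics/sc18b.png")
E
```

```text
+y [0.5692 0.1418 0.0676] [0.5703 0.1422 0.07  ] [0.5691 0.1448 0.07  ]
-y [0.5656 0.1041 0.0689] [0.566  0.1042 0.07  ] [0.5656 0.1056 0.07  ]
```

View pics/si18b.png

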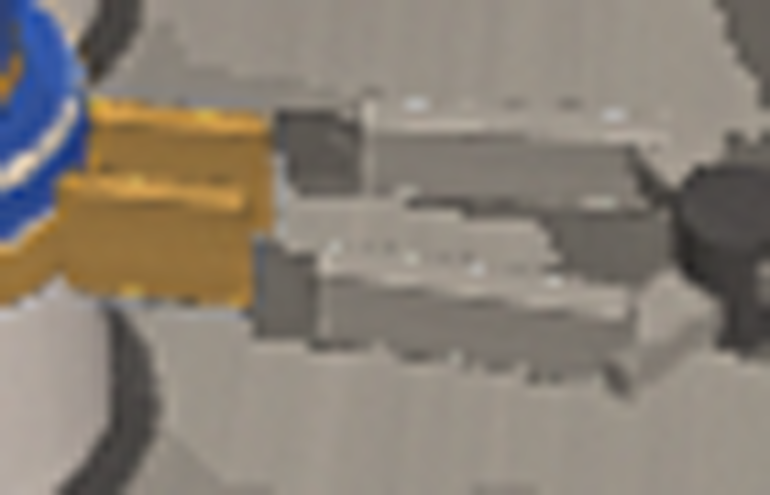

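View pics/sc18b.png

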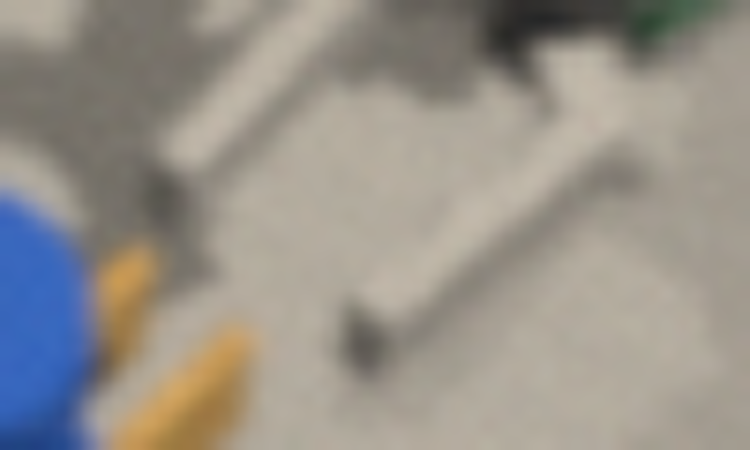

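apply_moves(plan=[-0.003, 0.0015, -0.001, 0, 0, 0, -0.006, 0.0015, -0.001, 0, 0, 0, -0.011, 0.0015, -0.001, 0, 0, 0, -0.016, 0.0015, -0.001, 0, 0, 0, -0.022, 0.0015, -0.001, 0, 0, 0, -0.028, 0.0015, -0.001, 0, 0, 0, -0.034, 0.0015, -0.001, 0, 0, 0, -0.038, 0.0015, -0.001, 0, 0, 0, -0.0395, 0.0015, -0.001, 0, 0, 0, -0.0395, 0.0015, -0.001, 0, 0, 0, -0.0395, 0.0015, -0.001, 0, 0, 0])

```text
clock: 32.93
eef_pos: [0.4596, 0.1377, 0.0573]
tool_rot: [0.048, 0.999, -0.0, -0.0]
ft_force: [-0.7, -0.2, -1.4]
grip_width: 0.0579
```

```bash
python3 - <<'E'
from h import *
o=sensors.get_obs();print(o['eef_pos'],o['grip_width'],o['ft_force'],o['tool_rot'])
c=optics.camera("side");crop(c['pixels'],240,190,360,280,6.5,"pics/si19.png")
c=optics.camera("scene");crop(c['pixels'],310,180,410,280,7,"pics/sc19.png")
E
```

```text
[0.45963055 0.13768654 0.05729212] 0.05790564473143315 [-0.65614048 -0.19304347 -1.42263526] [ 4.77678897e-02  9.98858422e-01 -4.73139160e-05 -2.82395079e-04]
```

View pics/sc19.png

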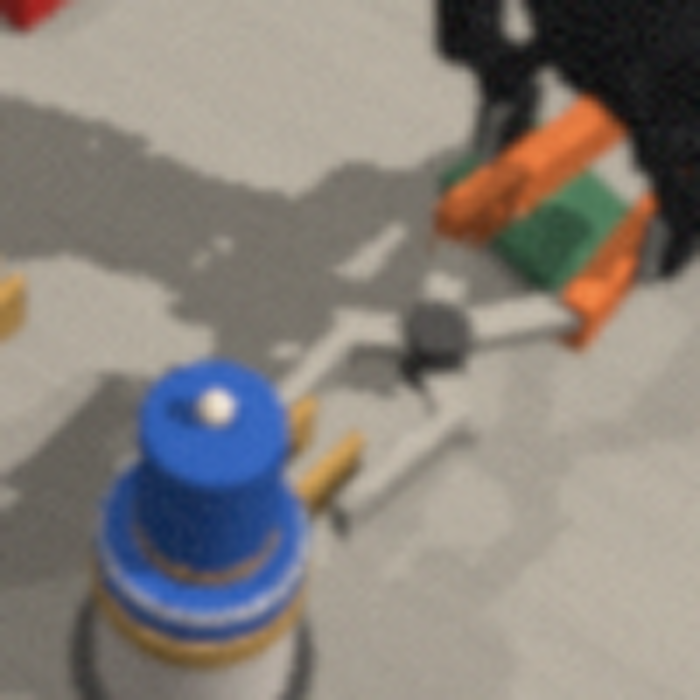

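View pics/si19.png

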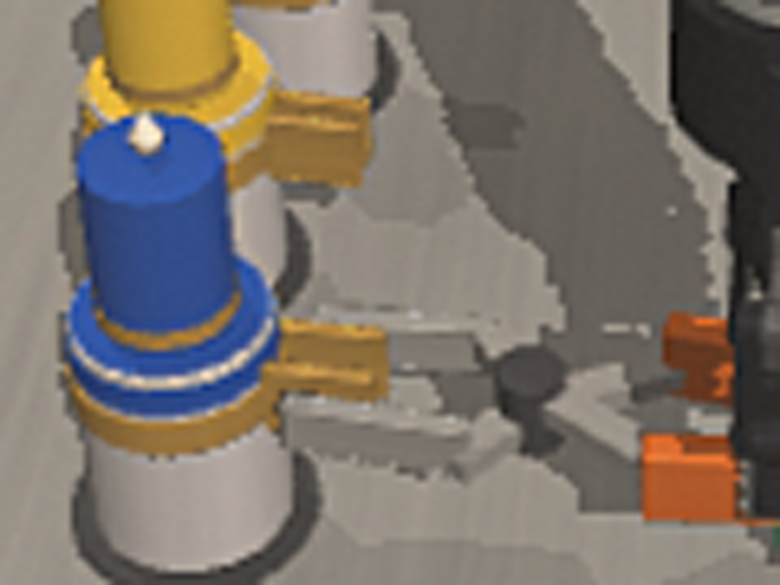

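Well inserted. Squeeze.

apply_moves(plan=[0, -0.001, 0, 0, 0, 0, 0, -0.002, 0, 0, 0, 0, 0, -0.0025, 0, 0, 0, 0, 0, -0.0025, 0, 0, 0, 0, 0, -0.0025, 0, 0, 0, 0, 0, -0.0025, 0, 0, 0, 0], grip=0.046)

```text
clock: 33.53
eef_pos: [0.4577, 0.1346, 0.0569]
tool_rot: [0.048, 0.999, -0.001, -0.002]
ft_force: [-4.3, -2.3, -1.0]
grip_width: 0.0466
```

apply_moves(plan=[0, 0, 0, 0, 0, 0, 0, 0, 0, 0, 0, 0, 0, 0, 0, 0, 0, 0, 0, 0, 0, 0, 0, 0, 0, 0, 0, 0, 0, 0, 0, 0, 0, 0, 0, 0], grip=0.038)

```text
clock: 34.03
eef_pos: [0.4568, 0.1341, 0.0566]
tool_rot: [0.048, 0.999, -0.001, -0.003]
ft_force: [-7.4, -3.2, 0.9]
grip_width: 0.041
```

apply_moves(plan=[0, 0, 0, 0, 0, 0, 0, 0, 0, 0, 0, 0, 0, 0, 0, 0, 0, 0, 0, 0, 0, 0, 0, 0, 0, 0, 0, 0, 0, 0], grip=0.058)

```text
clock: 34.45
eef_pos: [0.4604, 0.1357, 0.0578]
tool_rot: [0.047, 0.999, 0.0, 0.001]
ft_force: [-0.6, 0.2, -2.0]
grip_width: 0.0582
```

```bash
python3 - <<'E'
from h import *
o=sensors.get_obs();print(o['eef_pos'],o['grip_width'],o['ft_force'],o['tool_rot'])
c=optics.camera("side");crop(c['pixels'],240,190,360,280,6.5,"pics/si20.png")
c=optics.camera("scene");crop(c['pixels'],310,180,410,280,7,"pics/sc20.png")
E
```

```text
[0.46037694 0.13570485 0.05780704] 0.05824396640417856 [-0.62150592  0.24615179 -1.95530817] [4.74663480e-02 9.98872478e-01 3.84845341e-04 7.55608021e-04]
```

View pics/sc20.png

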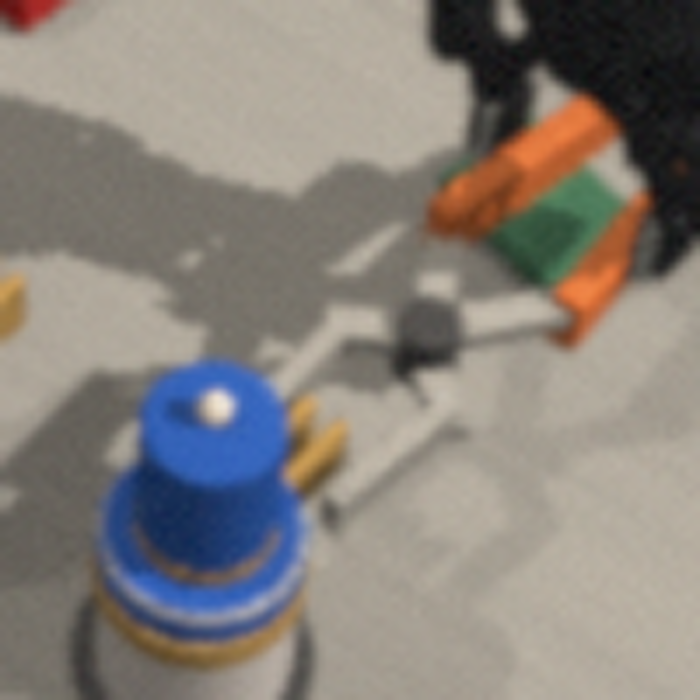

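View pics/si20.png

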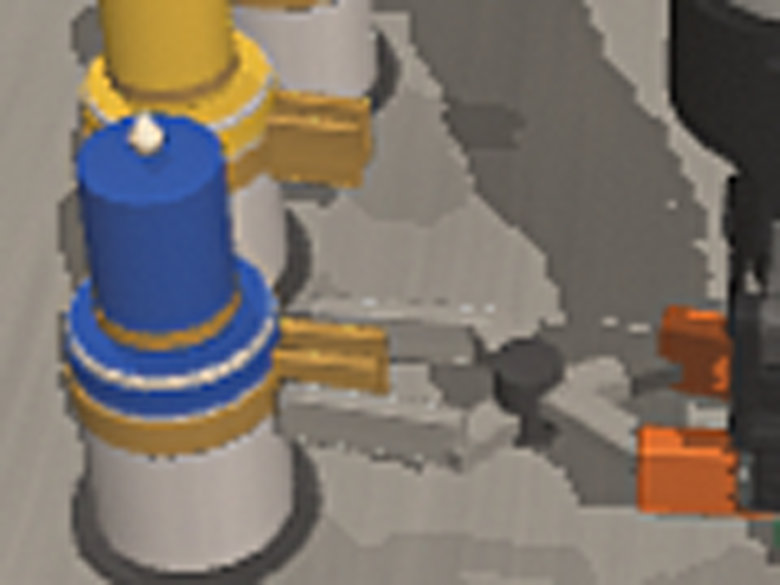

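apply_moves(plan=[0.005, 0, 0, 0, 0, 0, 0.013, 0, 0, 0, 0, 0, 0.022, 0, 0, 0, 0, 0, 0.032, 0, 0, 0, 0, 0, 0.042, 0, 0, 0, 0, 0, 0.052, 0, -0.01, 0, 0, 0, 0.062, 0, -0.025, 0, 0, 0, 0.07, 0, -0.045, 0, 0, 0, 0.07, 0, -0.06, 0, 0, 0, 0.07, 0, -0.07, 0, 0, 0, 0.07, 0, -0.07, 0, 0, 0])

```text
clock: 35.47
eef_pos: [0.3905, 0.1426, 0.1296]
tool_rot: [0.047, 0.999, 0.001, 0.002]
ft_force: [0.3, -0.6, -1.7]
grip_width: 0.0583
```

```bash
python3 - <<'E'
from h import *
o=sensors.get_obs();print(o['eef_pos'],o['grip_width'],o['ft_force'])
go([.388,-.3147,.127],np.pi+.09)
E
```

```text
[0.39050754 0.14261082 0.12959463] 0.05832773819311188 [ 0.29471359 -0.56482783 -1.69350034]
go [-0.0408 -0.4555  0.0018  0.0017  0.0043 -0.1848]
```

apply_moves(plan=[-0.001, -0.01, 0, 0, 0, 0, -0.003, -0.03, 0, 0, 0, -0.01, -0.005, -0.055, 0, 0, 0, -0.02, -0.008, -0.085, 0, 0, 0, -0.035, -0.01, -0.115, 0, 0, 0, -0.05, -0.013, -0.148, 0, 0, 0, -0.065, -0.016, -0.182, 0, 0, 0, -0.08, -0.02, -0.217, 0, 0, 0, -0.095, -0.023, -0.252, 0, 0, 0, -0.11, -0.026, -0.287, 0, 0, 0, -0.125, -0.029, -0.32, 0, 0, 0, -0.14, -0.032, -0.35, 0, 0, 0, -0.15])

```text
clock: 36.47
eef_pos: [0.3864, -0.2115, 0.1261]
tool_rot: [-0.027, 1.0, 0.0, -0.001]
ft_force: [0.1, -0.2, -1.3]
grip_width: 0.0581
```

```bash
python3 - <<'E'
from h import *
o=sensors.get_obs();print(o['eef_pos'],o['grip_width'],o['ft_force'])
go([.388,-.3147,.1],np.pi+.09)
E
```

```text
[ 0.38638309 -0.21146817  0.12611296] 0.05807128500509258 [ 0.08135228 -0.24178235 -1.27166646]
go [ 0.0039 -0.1032  0.026   0.0009 -0.0023 -0.0363]
```

apply_moves(plan=[0.001, -0.028, 0.002, 0, 0, -0.01, 0.002, -0.053, 0.008, 0, 0, -0.02, 0.003, -0.076, 0.015, 0, 0, -0.03, 0.0035, -0.093, 0.022, 0, 0, -0.036, 0.004, -0.1, 0.04, 0, 0, -0.036, 0.004, -0.103, 0.06, 0, 0, -0.036, 0.004, -0.103, 0.077, 0, 0, -0.036, 0.004, -0.103, 0.085, 0, 0, -0.036, 0.004, -0.103, 0.088, 0, 0, -0.036, 0.004, -0.103, 0.088, 0, 0, -0.036, 0.004, -0.103, 0.088, 0, 0, -0.036])

```text
clock: 37.38
eef_pos: [0.3901, -0.3127, 0.0398]
tool_rot: [-0.045, 0.999, -0.0, 0.0]
ft_force: [0.3, 0.7, -1.3]
grip_width: 0.0581
```

```bash
python3 - <<'E'
from h import *
o=sensors.get_obs();print(o['eef_pos'],o['grip_width'],o['ft_force'])
c=optics.camera("side");crop(c['pixels'],300,120,440,200,5.5,"pics/si21.png")
c=optics.camera("scene");crop(c['pixels'],210,90,320,190,6,"pics/sc21.png")
E
```

```text
[ 0.39008427 -0.3126587   0.03976429] 0.05814355738422901 [ 0.3296832   0.67820603 -1.27242061]
```

View pics/sc21.png

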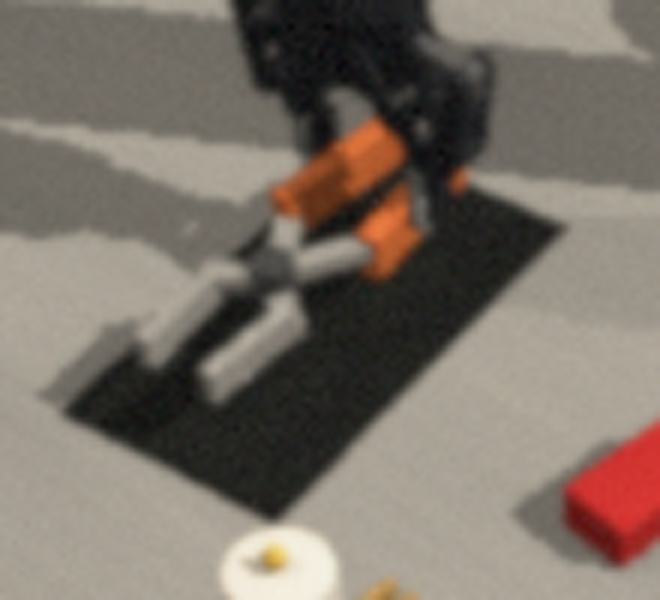

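View pics/si21.png

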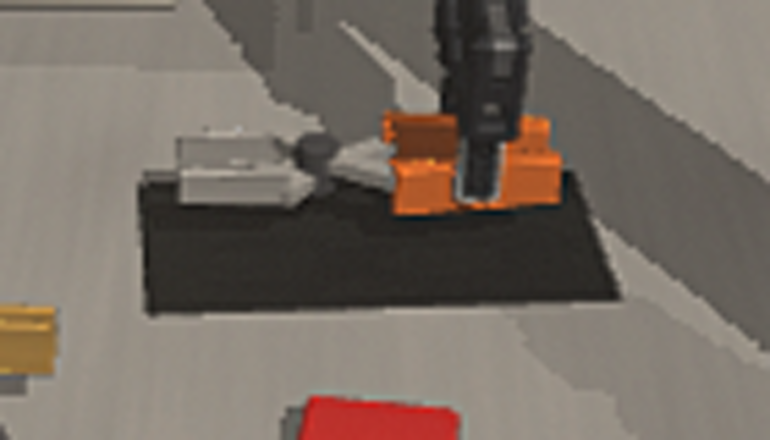

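Level and above the mat. Lower gently until contact.

apply_moves(plan=[0, 0, 0.006, 0, 0, 0, 0, 0, 0.012, 0, 0, 0, 0, 0, 0.018, 0, 0, 0, 0, 0, 0.022, 0, 0, 0, 0, 0, 0.025, 0, 0, 0, 0, 0, 0.027, 0, 0, 0, 0, 0, 0.027, 0, 0, 0, 0, 0, 0.027, 0, 0, 0])

```text
clock: 38.15
eef_pos: [0.39, -0.3126, 0.0123]
tool_rot: [-0.045, 0.999, 0.0, -0.0]
ft_force: [-0.1, 1.1, -1.4]
grip_width: 0.0581
```

apply_moves(plan=[0, 0, 0.001, 0, 0, 0, 0, 0, 0.002, 0, 0, 0, 0, 0, 0.002, 0, 0, 0])

```text
clock: 38.4
eef_pos: [0.39, -0.3126, 0.0104]
tool_rot: [-0.045, 0.999, -0.0, 0.0]
ft_force: [-0.1, 0.4, -1.4]
grip_width: 0.0583
```

apply_moves(plan=[0, 0, 0.0015, 0, 0, 0, 0, 0, 0.0025, 0, 0, 0, 0, 0, 0.0025, 0, 0, 0])

```text
clock: 38.65
eef_pos: [0.3899, -0.3125, 0.0077]
tool_rot: [-0.045, 0.999, 0.0, -0.0]
ft_force: [-0.4, 0.6, -1.4]
grip_width: 0.0581
```

apply_moves(plan=[0, 0, 0.001, 0, 0, 0, 0, 0, 0.002, 0, 0, 0, 0, 0, 0.002, 0, 0, 0])

```text
clock: 38.9
eef_pos: [0.3901, -0.3126, 0.0069]
tool_rot: [-0.045, 0.999, -0.0, 0.0]
ft_force: [-1.8, 1.7, 6.4]
grip_width: 0.058
```

apply_moves(plan=[0, 0, 0, 0, 0, 0, 0, 0, 0, 0, 0, 0, 0, 0, 0, 0, 0, 0, 0, 0, 0, 0, 0, 0, 0, 0, 0, 0, 0, 0, 0, 0, 0, 0, 0, 0], grip=0.0854)

```text
clock: 39.4
eef_pos: [0.39, -0.3126, 0.0059]
tool_rot: [-0.045, 0.999, 0.0, -0.0]
ft_force: [-0.6, 0.7, 0.6]
grip_width: 0.0851
```

```bash
python3 - <<'E'
from h import *
o=sensors.get_obs();print(o['eef_pos'],o['grip_width'],o['ft_force']);np.save("w22T.npy",toolT(o))
c=optics.camera("wrist");cv2.imwrite("pics/w22.png",c['pixels'][:,:,::-1])
E
```

```text
[ 0.39003932 -0.31261074  0.00588349] 0.08506912612242978 [-0.57631811  0.6621763   0.63263599]
```

View pics/w22.png

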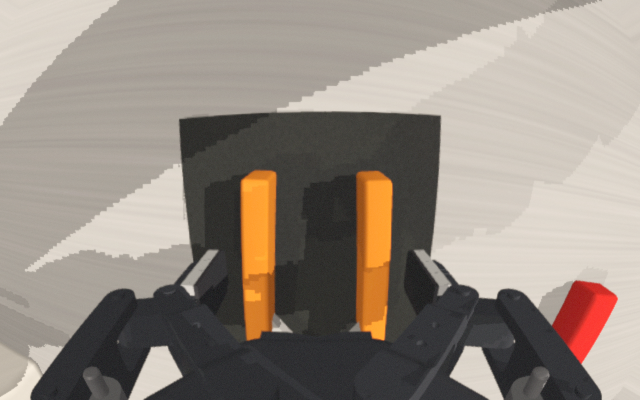

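Clear gaps both sides. Raise straight up and inspect everything.

apply_moves(plan=[0, 0, -0.01, 0, 0, 0, 0, 0, -0.03, 0, 0, 0, 0, 0, -0.06, 0, 0, 0, 0, 0, -0.1, 0, 0, 0, 0, 0, -0.14, 0, 0, 0, 0, 0, -0.18, 0, 0, 0, 0, 0, -0.22, 0, 0, 0, 0.01, 0.03, -0.25, 0, 0, 0, 0.02, 0.06, -0.27, 0, 0, 0, 0.02, 0.08, -0.28, 0, 0, 0, 0.02, 0.08, -0.28, 0, 0, 0, 0.02, 0.08, -0.28, 0, 0, 0])

```text
clock: 40.45
eef_pos: [0.3631, -0.2344, 0.2876]
tool_rot: [-0.046, 0.999, -0.001, 0.001]
ft_force: [0.1, 0.2, 0.0]
grip_width: 0.0856
```

```bash
python3 - <<'E'
from h import *
o=sensors.get_obs();print(o['eef_pos'],o['grip_width'],o['ft_force']);np.save("w23T.npy",toolT(o))
c=optics.camera("wrist");cv2.imwrite("pics/w23.png",c['pixels'][:,:,::-1])
c=optics.camera("side");crop(c['pixels'],230,130,430,290,4,"pics/si23.png")
c=optics.camera("scene");crop(c['pixels'],210,100,410,300,4,"pics/sc23.png")
E
```

```text
[ 0.36313516 -0.23439617  0.28758826] 0.08555590267624928 [0.13917277 0.22186251 0.02031773]
```

View pics/w23.png

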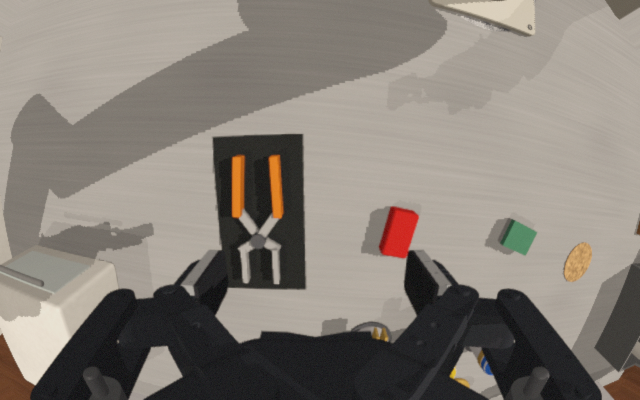

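View pics/sc23.png

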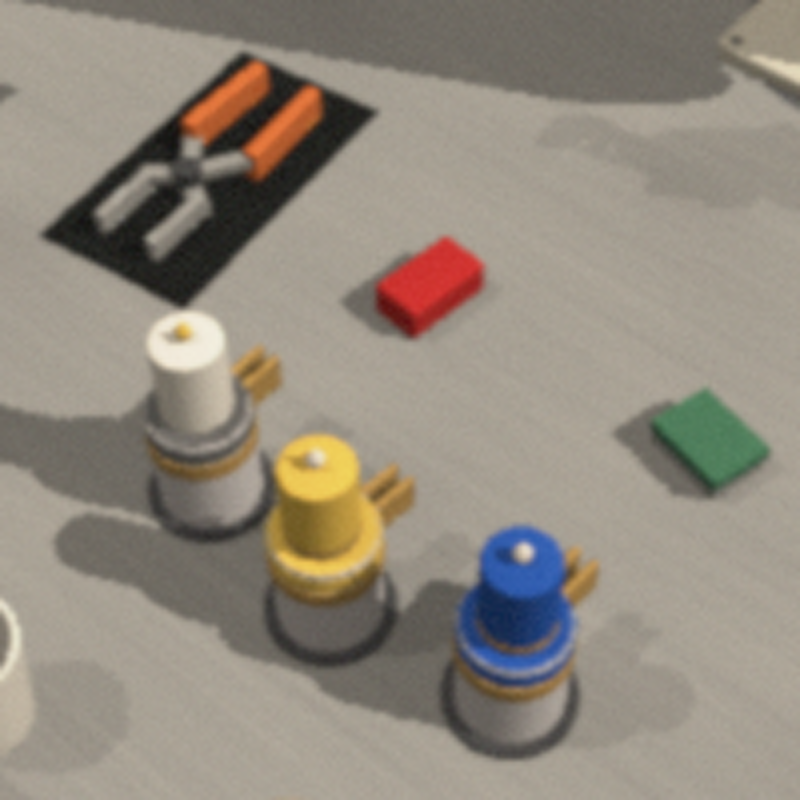

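View pics/si23.png

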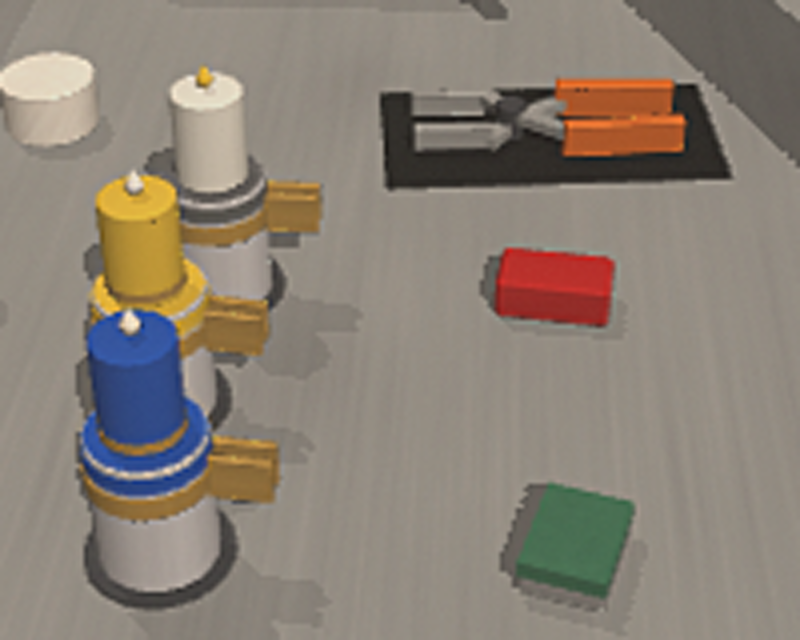

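```bash
python3 - <<'E'
from ov import *
s=optics.camera("scene")
im=cv2.resize(s['pixels'][175:275,250:370,::-1],None,fx=6,fy=6,interpolation=cv2.INTER_CUBIC)
for k,(ax,yaw) in H.items(): box(im,s,None,np.array([250,175]),6,ax,yaw,(255,0,255),.006)
cv2.imwrite("pics/ovf.png",im)
np.set_printoptions(precision=4,suppress=True)
c=optics.camera("wrist");T=np.load("w23T.npy")
print("pivot",plane(c,258,241,.028,T),"handle ends",plane(c,238.5,156,.028,T),plane(c,274.5,156,.028,T),"jaw tips",plane(c,246,282,.024,T),plane(c,276,282,.024,T))
print("mat",np.mean([plane(c,*p,.002,T) for p in[(213,137),(302,135),(305,289),(229,288)]],0))
S=lambda x,y:(210+(x+.5)/4-.5,100+(y+.5)/4-.5)
print("flames Y,B",plane(s,*S(316,458),.151),plane(s,*S(523,552),.151))
E
```

```text
pivot [ 0.4653 -0.3075  0.028 ] handle ends [ 0.3476 -0.3393  0.028 ] [ 0.3442 -0.2908  0.028 ] jaw tips [ 0.5367 -0.3255  0.024 ] [ 0.5309 -0.2795  0.024 ]
mat [ 0.4393 -0.3094  0.002 ]
flames Y,B [ 0.6673 -0.0006  0.151 ] [0.6468 0.1178 0.151 ]
```

View pics/ovf.png

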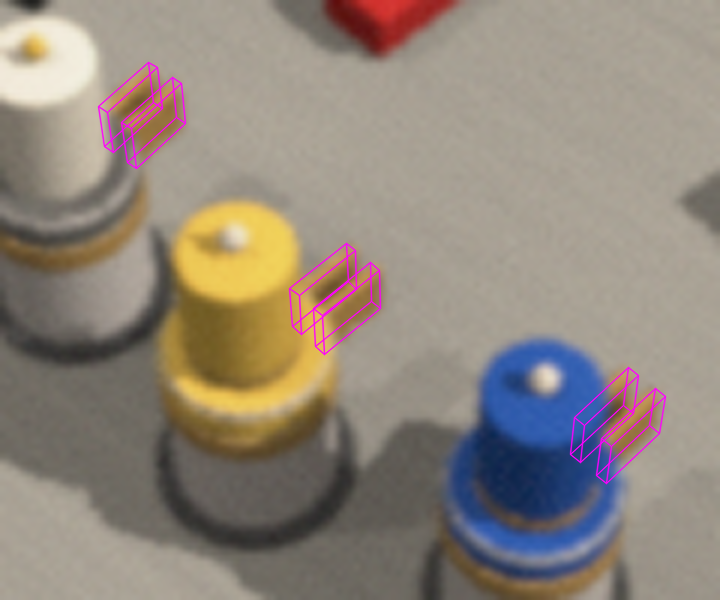

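```bash
python3 -c "
from workcell import bot
print(bot.job_done())"
```

```text
the job is handed in; nothing more can be done
None
```

The job is done and handed in after about 41 s of robot time. I parked the yellow light on the coaster, moved the blue light to the blue pedestal, then the yellow light to the yellow pedestal. With the pliers I squeezed all three clips present, white, then yellow, then blue, and laid the pliers back on the mat.

What the last camera checks showed:
- **Lights:** both stand upright, within about 1 mm of the measured centres of their own pedestals.
- **Clips:** each squeeze stalled at the same handle width of about 41 mm. A model of the ears drawn at 6 mm travel matched the final picture of all three clips.
- **Pliers:** they lie flat and released, with their middle about 2 mm from the mat centre.
- **Red block, green-lidded tin and white-light pedestal:** none shows any visible movement.

Only one white-light pedestal was in the scene, and I never saw the pliers knocked aside. One jaw-tip reading before the blue clip disagreed between the cameras by about 12 mm, because I had taken a shadow for the tip. I corrected it before moving, and no check failed at the end.

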